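Feel out the weak spring buffer and send it down the tipping chute

TASK

Two look-alike blue spring buffers stand in the rack; one has a weak spring and gives way fully under a light squeeze, the other barely gives. Squeeze across the sprung width to find the weak one, lift it out in that squeezing grip, set it down flat on the open desk and let go, then take it again by its upright tab and set it lengthways in the tipping tray, so that when you let go its own weight alone tips the tray and it slides into the green catch bin. Leave the stiff buffer in the rack and do not disturb the glass inkwell.

Things in the scene. Friction and masses are not known exactly. Their poses are not given: they have to be found in the camera images.
- block_a_mid (a point): Centre of spring buffer A (looks the same as the other): 110 mm long (x), 50 wide (y), 66 high, 0.25 kg; this point is 33 mm above its underside. Blue body 34 mm high with black rubber ribs; its +y jaw is sprung and gives up to 8 mm toward -y. Weak one: squeezed from 50 down to 42 mm wide by 6 N; stiff one: gives 1 mm per 20 N (about 49 mm wide at 20 N). Which is weak is not told; feel it.
- block_b_mid (a point): Centre of spring buffer B (looks the same as the other): 110 mm long (x), 50 wide (y), 66 high, 0.25 kg; this point is 33 mm above its underside. Blue body 34 mm high with black rubber ribs; its +y jaw is sprung and gives up to 8 mm toward -y. Weak one: squeezed from 50 down to 42 mm wide by 6 N; stiff one: gives 1 mm per 20 N (about 49 mm wide at 20 N). Which is weak is not told; feel it.
- block_a_tab (a point): Middle of buffer A's upright aluminium tab, which stands on top of the body flush with its +x end: 12 mm thick along x (x = +43 to +55 mm of the buffer), 46 mm wide along y (y = -25 to +21 mm), from 34 to 66 mm above the buffer's underside. This point is 50 mm above the underside. Axes as the buffer's.
- block_b_tab (a point): Middle of buffer B's upright aluminium tab, which stands on top of the body flush with its +x end: 12 mm thick along x (x = +43 to +55 mm of the buffer), 46 mm wide along y (y = -25 to +21 mm), from 34 to 66 mm above the buffer's underside. This point is 50 mm above the underside. Axes as the buffer's.
- block_a_jaw (a joint): How far buffer A's sprung jaw is pressed in, m: 0 free (at the start), 0.008 fully in. The jaws are 34 mm high and run the whole 110 mm; squeeze them below the tab, across the buffer's y, with the pads well clear of the tab end.
- block_b_jaw (a joint): How far buffer B's sprung jaw is pressed in, m: 0 free (at the start), 0.008 fully in. The jaws are 34 mm high and run the whole 110 mm; squeeze them below the tab, across the buffer's y, with the pads well clear of the tab end.
- rack: Fixed aluminium rack, 130 (x) x 190 (y) mm, origin at the centre of its underside, plate 6 mm thick. The buffers stand on it at y = +55 and -55 mm, lengthways along x, tabs toward +x and close against the back wall (at x = +58 mm, 84 mm high): no room for a finger behind the tabs. Front lip at x = -61 mm, 12 mm high. The buffers' sides are free.
- chute: Frame of the tipping chute, fixed, origin on the desk right below the tray's pivot; things travel along its +y. Base 100 mm wide (x), y = -120 to +265 mm. Green catch bin from y = +102 to +260 mm, 82 mm wide inside, walls 60 mm high, smooth floor falling from 37 to 10 mm above the desk toward the end wall. Two grey pillars at the pivot, x = +-41 mm, 103 mm high.
- tray_floor (a point): Point on the tipping tray's white floor right above the pivot, mid-channel; 101 mm above the desk when level. The tray is a channel along the chute's y, 58 mm wide inside, y = -100 to +105 mm. Steel cheeks stand 60 mm above the floor for y = -100 to +30 mm, 28 mm for y = +30 to +105 mm. Dark weight bar, 16 mm high, at y = -100 to -88 mm.
- tray (a joint): Tilt of the tipping tray, rad: 0 level (rest, held by its weight bar), grows as the +y end sinks toward the bin, up to 0.6. Damped: a loaded tray takes one to three seconds to go down. It tips when a buffer's centre lies more than about 30 mm beyond the pivot toward +y; 45 mm is a good place.
- inkwell_mid (a point): Centre, half-way up, of a cut glass inkwell, 47 x 47 x 32 mm, loose on the desk; it must not be moved. The desk between the rack and the chute, on the robot's side of the inkwell, is clear (room to set a buffer down lengthways along x).

How it is judged:
By the outcome, as a careful person would: the job done as asked, in the order asked, and still so for the second after the job is handed in, with the robot touching nothing.
It also fails if it takes over 54 s, if anything falls off the work surface, if the arm or the gripper's body presses on something with over 40 N, if the wrist force passes 120 N, or if a joint passes its speed limit or range.

ROBOT

A 6-joint arm with a two-finger parallel gripper is mounted at the origin on a cart in front of the work surface, level with it; the furniture and walls round the work are solid. World frame = base frame: x ahead of the robot, y to its left, z up, the work surface at z = 0. Lengths are in m, angles in rad, forces in N, time in s.
With the tool pointing down it reaches from about 0.375 to 0.75 m from the base axis. Payload 9 kg.
Tool frame: the origin (TCP) lies at the centre of the arm's flange, where the gripper is bolted on; the fingertips stand 173 mm ahead of it and the grasp point (between the pads) lies manip.grasp_offset ahead of it (manip.grasp_offset is the distance from the TCP to the grasp point, in m); y points along the fingers, z is the direction in which the jaws open and shut, and the axes are right-handed (so a half turn about y gives the same grasp; the last joint's range is limited). The gripper opens to 85 mm and grips with 20 to 120 N. Pads are 22 mm wide; open, the fingers measure 114 mm over their backs; the gripper's body (76 mm by 85 mm) begins 54 mm behind the grasp point. The pads swing forward as they close: fully open they stand 13 mm farther back than shut.
Start: joints at [1.127, 0.104, 0.097, 1.564, 0, 1.353], TCP at [0.134, 0.585, 0.405] pointing down, gripper open.
Joint ranges: [-2.99, 2.99], [-0.84, 1.86], [-1.1, 1.16], [-1.84, 2.11], [-1.51, 1.56], [-3.14, 3.14]. Speed limits (rad/s): [2.22, 2.22, 2.57, 3.14, 3.14, 3.14].

INTERFACE

Orientations are given as a unit quaternion [x, y, z, w].
In Python, from cell import manip gives the robot as it stands. The module is installed in compiled form; this text tells all that it offers.
- The arm moves only by the shell command python3 -m crank 'ROWS' [FORCE]. ROWS is JSON, a list of rows, each a list of 7 numbers: the shift along the tool's x, y, z in mm, then the turn, a rotation vector about the tool's x, y, z in rad, then the opening in per cent of the stroke, from 0 (shut) to 100 (fully open). A call has 1 to 5 rows; each row shifts and turns the pose as measured when the row begins, along the tool's axes as they then stand; what a row does not reach is not made up. A row lasts 1/8 s, in which the tool goes at most 62.5 mm and 10.7 degrees, less where a joint would pass 70% of its speed; a pose out of reach is approached as far as the arm can. A call with a gripper value outside its range is refused whole. The fingers move at their own pace and stop on an object; FORCE is the grip in N (left out, the last holds). Time passes only in rows, so rows that do not move let the fingers close. It gives the time, the measured TCP pose, the force and the opening at its end, in the units of the state.
- manip.read_state(): the state, without advancing time (a new reading comes with each control period).
- manip.read_camera(name): name is "scene" or "top" or "wrist"; returns the picture (480x640x3 uint8, red, green, blue); there is no depth.
- manip.calibration(name): a dict with "camera_matrix" (3x3 intrinsics, pixels), "T" (4x4, takes a point from camera to world coordinates); the wrist camera has in their place "hand_eye" (4x4, takes a point from camera to tool coordinates, whose origin is the TCP and whose axes are the tool frame's). Camera axes: x right, y down, z forward; pixel columns grow to the right and rows downward; lengths in m; the calibration is good to about 2 mm. A picture is of the moment at which its call begins: read the wrist's pose just before it. calibration takes no time and is no camera call.
- manip.finish_job(): hands the job in, once; it reports no verdict.
Trained networks look in the newest picture that a camera, given by its name, has taken for a name from the list of things; names that differ only in an ending like _2 or _b are one class to them, and where a whole thing is asked for, a point or a joint stands for the part that bears it (a point fixed in the world has none). Each returns a list of dicts, best first, with "conf" (0 to 1); they miss things now and then, are a little off and sometimes report something else, mostly with a low value. They report only what shows in the picture. A call takes as long as a camera call.
- manip.trace(camera, query): "mask" (480x640 bool, what is visible of it) and "location" ([column, row] in pixels, amid what is visible of it).
The state is a dict: "clock": time; "joints": joint angles; "qd": joint speeds; "joint_efforts": joint torques, N m; "tool_pos": TCP position; "tcp_rot": TCP orientation; "contact_force": force on the tool from outside, world axes, zero at the start; "ft_torque": the same for the moment, N m; "width": finger opening in m.
Only numpy, scipy, OpenCV 4.12 (cv2) and the standard library are available. Lean on these libraries where they do the work, as an engineer would, in place of code of your own. Each camera call takes 0.05 s, during which the arm holds its last target.

## Working session

There is one attempt and no reset: what is moved stays moved. The work goes in short steps, Python scripts to look and compute and a shell command to move; the robot and the scene stay as the last step left them, time stands still between calls to the robot, and variables do not carry over. Pictures are saved under pics/ and viewed, and the job is handed in when it is done.

```bash
mkdir -p pics; ls; python3 - <<'E'
from cell import manip
import cv2
s=manip.read_state(); print(s); print(manip.grasp_offset)
for n in("scene","top","wrist"):
    im=manip.read_camera(n); cv2.imwrite(f"pics/{n}0.png",im[:,:,::-1])
    c=manip.calibration(n); print(n,{k:v.round(4).tolist() if hasattr(v,'round') else v for k,v in c.items()})
E
```

```text
pics
{'clock': 0.0, 'joints': array([1.12732961e+00, 1.04716595e-01, 9.65068133e-02, 1.56389993e+00,
       3.77433738e-06, 1.35312163e+00]), 'qd': array([ 1.60980099e-03,  1.31292372e-03,  1.23241020e-04,  1.00849177e-03,
       -2.75575312e-06,  4.51724084e-04]), 'joint_efforts': array([-8.05314212e-04, -5.56940067e+01,  5.03643501e+01,  1.72761048e-02,
       -5.15993343e-04, -9.05866784e-06]), 'tool_pos': array([0.13425999, 0.58468657, 0.40393271]), 'tcp_rot': array([ 0.70304397, -0.07981203,  0.07950806, -0.70216642]), 'contact_force': array([0.10933253, 0.10950432, 0.04052255]), 'ft_torque': array([ 6.47886683e-05, -5.95556339e-03,  1.63377669e-02]), 'width': 0.08542607828347791}
0.1547
scene {'camera_matrix': [[591.9838, 0.0, 309.8381], [0.0, 591.9838, 234.3568], [0.0, 0.0, 1.0]], 'T': [[0.6473, -0.461, 0.607, -0.1679], [-0.7621, -0.4078, 0.503, -0.7143], [0.0157, -0.7882, -0.6153, 0.82], [0.0, 0.0, 0.0, 1.0]]}
top {'camera_matrix': [[519.9313, 0.0, 312.1287], [0.0, 519.9313, 227.507], [0.0, 0.0, 1.0]], 'T': [[0.012, -0.9885, 0.1507, 0.4082], [-0.9998, -0.0099, 0.0146, -0.1264], [-0.013, -0.1508, -0.9885, 1.0789], [0.0, 0.0, 0.0, 1.0]]}
wrist {'camera_matrix': [[416.4004, 0.0, 312.8945], [0.0, 416.4004, 236.7804], [0.0, 0.0, 1.0]], 'hand_eye': [[-0.0009, 0.9504, 0.3112, -0.0808], [-0.0004, -0.3112, 0.9504, 0.0308], [1.0, 0.0008, 0.0007, -0.0011], [0.0, 0.0, 0.0, 1.0]]}
```

View pics/top0.png

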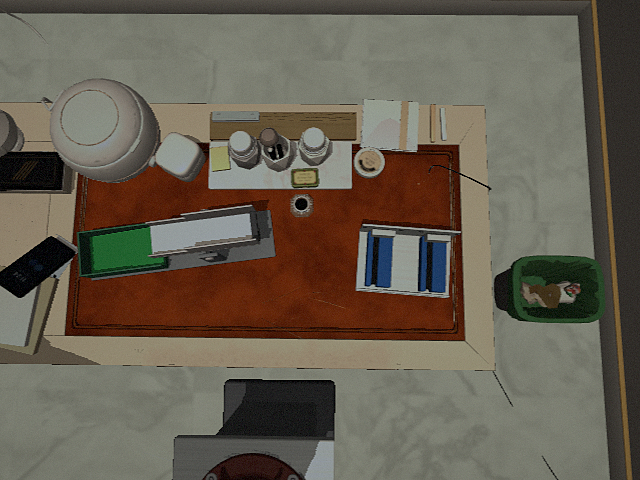

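View pics/scene0.png

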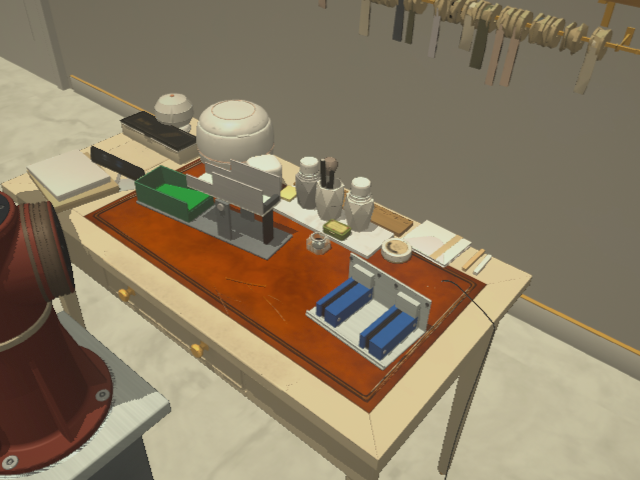

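```bash
python3 - <<'E'
from cell import manip
import cv2,numpy as np
for cam in("top","scene"):
    im=manip.read_camera(cam)[:,:,::-1].copy()
    for q in("block_a_mid","block_a_tab","rack","chute","tray_floor","tray","inkwell_mid"):
        for r in manip.trace(cam,q)[:3]:
            m=r["mask"]; ys,xs=np.nonzero(m)
            print(cam,q,round(r["conf"],2),np.round(r["location"],1),m.sum(),xs.min(),xs.max(),ys.min(),ys.max())
    if cam=="top":
        cv2.imwrite("pics/topL.png",cv2.resize(im[190:290,65:285],None,fx=3.6,fy=3.6,interpolation=cv2.INTER_CUBIC))
        cv2.imwrite("pics/topR.png",cv2.resize(im[180:310,280:480],None,fx=4,fy=4,interpolation=cv2.INTER_CUBIC))
    else:
        cv2.imwrite("pics/sc1.png",cv2.resize(im[140:270,120:320],None,fx=4,fy=4,interpolation=cv2.INTER_CUBIC))
        cv2.imwrite("pics/sc2.png",cv2.resize(im[220:370,290:450],None,fx=4,fy=4,interpolation=cv2.INTER_CUBIC))
print(manip.read_state()["clock"])
E
```

```text
top block_a_mid 0.62 [379.1 256.7] 1519 365 395 228 287
top block_a_tab 0.77 [378.6 256.3] 1464 365 394 229 287
top rack 0.92 [403.4 257.5] 3006 356 459 224 297
top chute 0.65 [179.7 246.9] 10145 77 275 205 279
top tray_floor 0.81 [205.5 227.7] 4315 147 259 205 258
top tray 0.9 [208.2 232.7] 4358 146 259 204 257
top inkwell_mid 0.62 [304. 204.] 468 291 312 194 216
scene block_a_mid 0.7 [349.8 298.6] 1978 315 373 265 326
scene block_a_tab 0.68 [346.3 296.6] 1979 315 373 265 327
scene rack 0.77 [378.2 317.7] 3741 305 430 253 369
scene chute 0.57 [226.3 201.5] 9254 133 292 159 259
scene tray_floor 0.98 [240.9 184.3] 3250 186 280 159 216
scene tray 0.62 [240.4 184.5] 3226 186 280 159 215
scene inkwell_mid 0.78 [319.8 245.4] 453 305 329 232 254
0.95
```

View pics/topL.png

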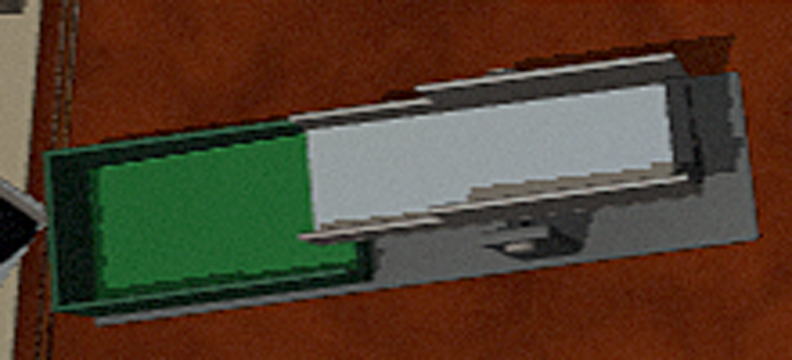

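View pics/topR.png

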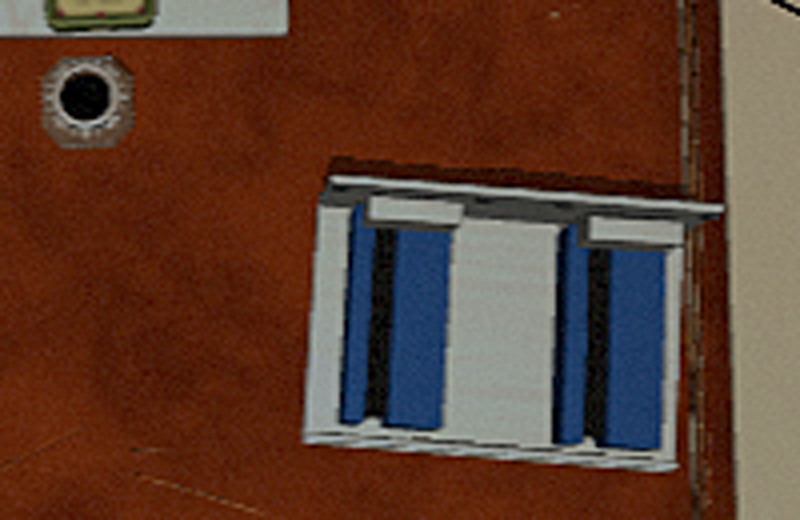

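View pics/sc2.png

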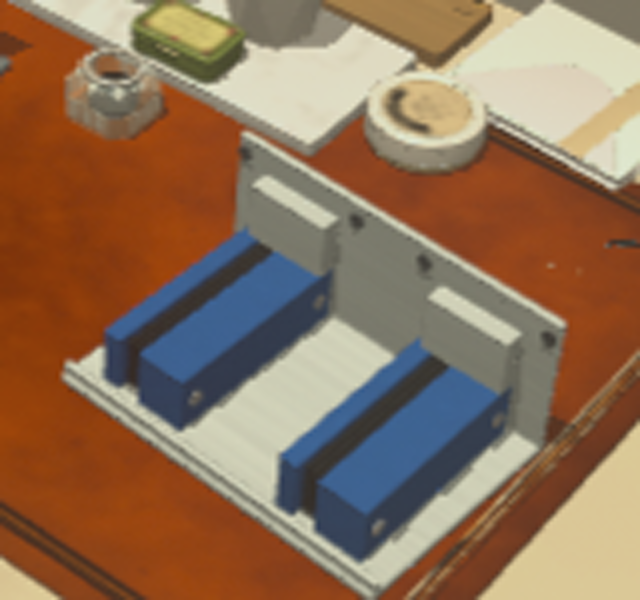

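View pics/sc1.png

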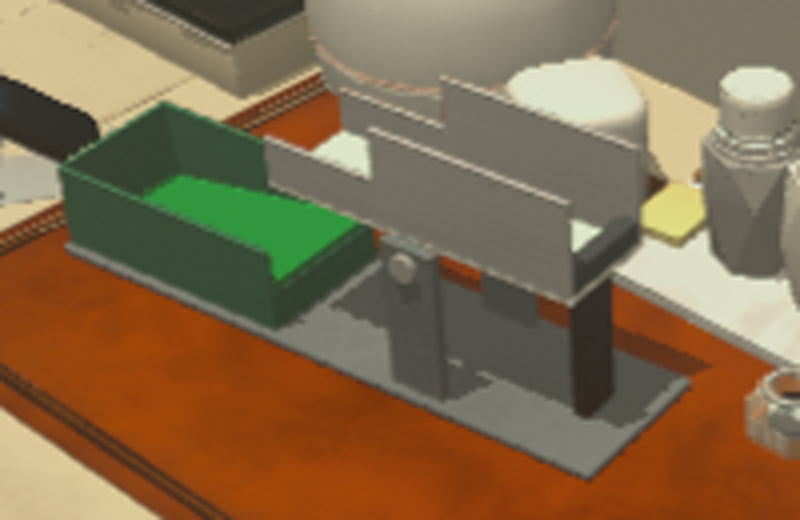

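View pics/wrist0.png

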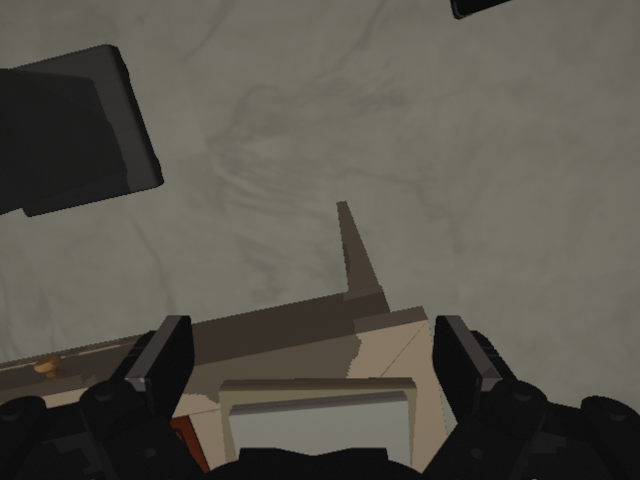

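```bash
cat > h.py <<'E'
from cell import manip
import numpy as np, cv2
from scipy.spatial.transform import Rotation as R
from scipy.optimize import least_squares
def proj(cam,P,T=None):
    c=manip.calibration(cam); K=np.array(c["camera_matrix"]); T=np.array(c["T"]) if T is None else T
    P=np.atleast_2d(P); q=(P-T[:3,3])@T[:3,:3]; q=q@K.T; return q[:,:2]/q[:,2:]
def ray(cam,px,z,T=None):
    c=manip.calibration(cam); K=np.array(c["camera_matrix"]); T=np.array(c["T"]) if T is None else T
    d=T[:3,:3]@np.linalg.solve(K,[px[0],px[1],1]); o=T[:3,3]; return o+d*(z-o[2])/d[2]
def wristT(s=None):
    s=s or manip.read_state(); T=np.eye(4); T[:3,:3]=R.from_quat(s["tcp_rot"]).as_matrix(); T[:3,3]=s["tool_pos"]
    return T@np.array(manip.calibration("wrist")["hand_eye"])
def place(p,loc):
    c,s=np.cos(p[2]),np.sin(p[2]); loc=np.atleast_2d(loc)
    return np.c_[p[0]+c*loc[:,0]-s*loc[:,1],p[1]+s*loc[:,0]+c*loc[:,1],loc[:,2]]
def fit(obs,p0):
    # obs: list of (cam, px, loc)
    def f(p): return np.concatenate([(proj(c,place(p,l))[0]-px) for c,px,l in obs])
    r=least_squares(f,p0,loss="soft_l1"); return r.x,f(r.x).reshape(-1,2)
E
python3 - <<'E'
from h import *
tr=lambda u,v:np.array([280+(u+.5)/4-.5,180+(v+.5)/4-.5])
s2=lambda u,v:np.array([290+(u+.5)/4-.5,220+(v+.5)/4-.5])
tl=lambda u,v:np.array([65+u/3.6-.36,190+v/3.6-.36])
s1=lambda u,v:np.array([120+u/4-.375,140+v/4-.375])
rack=[("top",tr(332,177),[.065,.095,.084]),("top",tr(722,206),[.065,-.095,.084]),
("top",tr(304,438),[-.065,.095,.0]),("top",tr(676,468),[-.065,-.095,.0]),
("scene",s2(244,132),[.065,.095,.084]),("scene",s2(566,325),[.065,-.095,.084]),
("scene",s2(65,376),[-.065,.095,0]),("scene",s2(376,597),[-.065,-.095,0.0])]
p,r=fit(rack,[.4,-.3,0]); print("rack",p,"\n",r.round(1))
for k,uv in (("b1fl",(341,424)),("b1fr",(440,428)),("b2fl",(553,443)),("b2fr",(658,449))):
    w=ray("top",tr(*uv),.04); c,s=np.cos(p[2]),np.sin(p[2]); d=w-[p[0],p[1],0]; print(k,w.round(4),"rackframe",(c*d[0]+s*d[1]).round(4),(-s*d[0]+c*d[1]).round(4))
for k,uv in (("t1",(370,196)),("t1",(462,204)),("t2",(590,215)),("t2",(685,222))):
    w=ray("top",tr(*uv),.072);  d=w-[p[0],p[1],0]; print(k,w.round(4),"rackframe",(c*d[0]+s*d[1]).round(4),(-s*d[0]+c*d[1]).round(4))
ch=[("top",tl(757,240),[-.05,-.12,.004]),("top",tl(738,72),[.05,-.12,.004]),("top",tl(98,325),[-.05,.265,0.0]),
("top",tl(308,130),[.029,.105,.101]),("top",tl(668,86),[.029,-.088,.101]),
("scene",s1(590,478),[-.05,-.12,0]),("scene",s1(692,382),[.05,-.12,.004]),("scene",s1(66,250),[-.05,.265,0])]
p,r=fit(ch,[.45,.1,0]); print("chute",p,"\n",r.round(1))
c,s=np.cos(p[2]),np.sin(p[2])
for k,uv,z in (("cheek far -y end",(668,55),.161),("cheek near -y end",(688,178),.161),("far front",(415,88),.161),("floorNL",(315,230),.101),("cheek near front end",(302,238),.129),("bin L far",(45,152),.06),("binLnear",(55,310),.06)):
    w=ray("top",tl(*uv),z);  d=w-[p[0],p[1],0]; print(k,w.round(4),"chuteframe",(c*d[0]+s*d[1]).round(4),(-s*d[0]+c*d[1]).round(4))
print("ink top",ray("top",(302,204),.032),"scene loc",ray("scene",(319.,243.4),.016),ray("top",(302,204),.016))
E
```

```text
rack [ 0.50046113 -0.29963355 -0.05764777] 
 [[-0.4 -1.5]
 [ 0.6 -2.2]
 [-0.3  2. ]
 [-0.6  1. ]
 [ 0.8 -1.2]
 [ 1.6 -1.5]
 [-1.2  2.5]
 [-0.5  2.6]]
b1fl [ 0.4509 -0.2171  0.04  ] rackframe -0.0542 0.0795
b1fr [ 0.4495 -0.2661  0.04  ] rackframe -0.0528 0.0305
b2fl [ 0.4427 -0.3219  0.04  ] rackframe -0.0563 -0.0255
b2fr [ 0.4404 -0.3736  0.04  ] rackframe -0.0557 -0.0773
t1 [ 0.5606 -0.2289  0.072 ] rackframe 0.056 0.0741
t1 [ 0.5571 -0.2737  0.072 ] rackframe 0.0551 0.0292
t2 [ 0.5523 -0.3359  0.072 ] rackframe 0.0539 -0.0332
t2 [ 0.5494 -0.382   0.072 ] rackframe 0.0536 -0.0794
chute [0.54362289 0.0909267  0.13654672] 
 [[ 0.4  0.2]
 [ 0.3 -0.2]
 [-0.2 -0.1]
 [-0.6 -0.3]
 [-0.4 -0.6]
 [-0.4  1.8]
 [ 0.3  0.2]
 [-0.   1. ]]
cheek far -y end [ 0.5881 -0.0008  0.161 ] chuteframe 0.0316 -0.0969
cheek near -y end [ 0.5262 -0.0126  0.161 ] chuteframe -0.0313 -0.1002
far front [0.5701 0.1254 0.161 ] chuteframe 0.0309 0.0305
floorNL [0.5043 0.1908 0.101 ] chuteframe -0.0254 0.1043
cheek near front end [0.4974 0.1882 0.129 ] chuteframe -0.0326 0.1026
bin L far [0.55   0.3567 0.06  ] chuteframe 0.0425 0.2624
binLnear [0.463  0.3441 0.06  ] chuteframe -0.0455 0.2618
ink top [ 0.61633063 -0.08953177  0.032     ] scene loc [ 0.61428463 -0.0925165   0.016     ] [ 0.61951189 -0.0889684   0.016     ]
```

```bash
cat >> h.py <<'E'
DOWN=lambda psi: np.array([[-np.sin(psi),0,np.cos(psi)],[0,0,0],[0,-1,0]]) # filled below
def Rdown(psi):
    # tool z (jaw axis) at world yaw psi, tool y = -Z
    z=np.array([np.cos(psi),np.sin(psi),0]); y=np.array([0,0,-1.]); return np.stack([np.cross(y,z),y,z],1)
def go(gp,psi,n=None):
    """print rows to bring the grasp point to gp with jaw yaw psi (tool down)"""
    s=manip.read_state(); Rc=R.from_quat(s["tcp_rot"]); p=s["tool_pos"]
    t=np.array(gp)-Rdown(psi)[:,1]*manip.grasp_offset
    rv=(Rc.inv()*R.from_matrix(Rdown(psi))).as_rotvec()
    L=np.linalg.norm(t-p); n=n or max(1,int(np.ceil(max(L/.060,np.linalg.norm(rv)/.18))))
    print("TCP",p.round(4),"target",t.round(4),"dist",L.round(4),"rotvec",rv.round(3),"n",n,"t",s["clock"])
    for i in range(n):
        Ri=Rc*R.from_rotvec(rv*i/n); d=Ri.inv().apply((t-p)/n)*1e3
        print("[%.1f,%.1f,%.1f,%.3f,%.3f,%.3f,100]"%(*d,*(rv/n)))
def gp():
    s=manip.read_state(); M=R.from_quat(s["tcp_rot"]).as_matrix(); z=M[:,2]
    print("t",s["clock"],"gp",(s["tool_pos"]+M[:,1]*manip.grasp_offset).round(4),"jawyaw",np.arctan2(z[1],z[0]).round(4),"down",M[:,1].round(4),"F",s["contact_force"].round(1),"T",s["ft_torque"].round(2),"w",round(s["width"],4),"j",s["joints"].round(2))
RACK=np.array([.5005,-.2996,-.0576]); CH=np.array([.5436,.0909,.1365])
E
python3 - <<'E'
from h import *
gp(); s=manip.read_state(); print(R.from_quat(s["tcp_rot"]).as_matrix().round(3))
g=place(RACK,[[-.008,.055,.16]])[0]; print(g)
for psi in(np.pi/2-.0576,-np.pi/2-.0576): go(g,psi)
E
```

```text
t 0.95 gp [0.1343 0.5848 0.25  ] jawyaw 1.345 down [ 0.e+00  1.e-04 -1.e+00] F [-0.1 -0.1  0.1] T [-0.05  0.01 -0.01] w 0.0855 j [1.13 0.1  0.1  1.56 0.   1.35]
[[ 0.975  0.     0.224]
 [-0.224  0.     0.975]
 [ 0.    -1.     0.   ]]
[ 0.49567952 -0.24423067  0.16      ]
TCP [0.1343 0.5848 0.4047] target [ 0.4957 -0.2442  0.3147] dist 0.9088 rotvec [-0.    -0.168  0.   ] n 16 t 0.95
[33.6,5.6,-45.4,-0.000,-0.011,0.000,100]
[33.1,5.6,-45.8,-0.000,-0.011,0.000,100]
[32.6,5.6,-46.1,-0.000,-0.011,0.000,100]
[32.2,5.6,-46.5,-0.000,-0.011,0.000,100]
[31.7,5.6,-46.8,-0.000,-0.011,0.000,100]
[31.2,5.6,-47.1,-0.000,-0.011,0.000,100]
[30.7,5.6,-47.5,-0.000,-0.011,0.000,100]
[30.2,5.6,-47.8,-0.000,-0.011,0.000,100]
[29.7,5.6,-48.1,-0.000,-0.011,0.000,100]
[29.2,5.6,-48.4,-0.000,-0.011,0.000,100]
[28.7,5.6,-48.7,-0.000,-0.011,0.000,100]
[28.1,5.6,-49.0,-0.000,-0.011,0.000,100]
[27.6,5.6,-49.3,-0.000,-0.011,0.000,100]
[27.1,5.6,-49.6,-0.000,-0.011,0.000,100]
[26.6,5.6,-49.9,-0.000,-0.011,0.000,100]
[26.1,5.6,-50.2,-0.000,-0.011,0.000,100]
TCP [0.1343 0.5848 0.4047] target [ 0.4957 -0.2442  0.3147] dist 0.9088 rotvec [-0.     2.973 -0.   ] n 17 t 0.95
[31.6,5.3,-42.8,-0.000,0.175,-0.000,100]
[38.6,5.3,-36.6,-0.000,0.175,-0.000,100]
[44.4,5.3,-29.3,-0.000,0.175,-0.000,100]
[48.8,5.3,-21.2,-0.000,0.175,-0.000,100]
[51.7,5.3,-12.4,-0.000,0.175,-0.000,100]
[53.1,5.3,-3.2,-0.000,0.175,-0.000,100]
[52.8,5.3,6.1,-0.000,0.175,-0.000,100]
[51.0,5.3,15.2,-0.000,0.175,-0.000,100]
[47.5,5.3,23.9,-0.000,0.175,-0.000,100]
[42.7,5.3,31.8,-0.000,0.175,-0.000,100]
[36.5,5.3,38.7,-0.000,0.175,-0.000,100]
[29.2,5.3,44.5,-0.000,0.175,-0.000,100]
[21.0,5.3,48.9,-0.000,0.175,-0.000,100]
[12.2,5.3,51.8,-0.000,0.175,-0.000,100]
[3.0,5.3,53.1,-0.000,0.175,-0.000,100]
[-6.3,5.3,52.8,-0.000,0.175,-0.000,100]
[-15.4,5.3,50.9,-0.000,0.175,-0.000,100]
```

```bash
python3 -m crank '[[42,0,-34,0,0,0,100],[42,0,-34,0,0,0,100],[42,0,-34,0,0,0,100],[42,0,-34,0,0,0,100],[42,0,-34,0,0,0,100]]' 20 && python3 -m crank '[[42,0,-33,0,0,0,100],[42,0,-33,0,0,0,100],[42,0,-33,0,0,0,100]]'
python3 - <<'E'
from h import *
gp()
g=place(RACK,[[-.03,.0,.25]])[0]; go(g,np.pi/2-.0576)
E
```

```text
clock: 1.58
tool_pos: [0.3034, 0.3685, 0.404]
tcp_rot: [-0.703, 0.077, -0.078, 0.703]
contact_force: [1.0, -0.1, -0.5]
width: 0.0855
clock: 1.95
tool_pos: [0.4073, 0.2399, 0.4047]
tcp_rot: [-0.702, 0.076, -0.078, 0.704]
contact_force: [-0.2, 0.7, 0.4]
width: 0.0851
t 1.95 gp [0.4078 0.2402 0.25  ] jawyaw 1.3519 down [ 0.0033  0.0017 -1.    ] F [-0.2  0.7  0.4] T [ 0.03 -0.1  -0.  ] w 0.0851 j [ 0.25 -0.29 -0.27  1.58  0.    0.47]
TCP [0.4073 0.2399 0.4047] target [ 0.4705 -0.2979  0.4047] dist 0.5415 rotvec [-0.002 -0.161  0.003] n 10 t 1.95
[17.9,-0.1,-51.1,-0.000,-0.016,0.000,100]
[17.0,-0.1,-51.4,-0.000,-0.016,0.000,100]
[16.2,-0.1,-51.7,-0.000,-0.016,0.000,100]
[15.4,-0.0,-51.9,-0.000,-0.016,0.000,100]
[14.5,-0.0,-52.2,-0.000,-0.016,0.000,100]
[13.7,-0.0,-52.4,-0.000,-0.016,0.000,100]
[12.8,-0.0,-52.6,-0.000,-0.016,0.000,100]
[12.0,-0.0,-52.8,-0.000,-0.016,0.000,100]
[11.1,-0.0,-53.0,-0.000,-0.016,0.000,100]
[10.3,-0.0,-53.2,-0.000,-0.016,0.000,100]
```

```bash
python3 -m crank '[[18,0,-54,0,-0.016,0,100],[17,0,-54,0,-0.016,0,100],[17,0,-54,0,-0.016,0,100]]' 
python3 - <<'E'
from h import *
T=wristT(); np.save("Tw1.npy",T); im=manip.read_camera("wrist"); cv2.imwrite("pics/w1.png",im[:,:,::-1]); gp()
E
python3 -m crank '[[16,0,-54,0,-0.016,0,100],[15,0,-54,0,-0.016,0,100],[14,0,-54,0,-0.016,0,100],[13,0,-54,0,-0.016,0,100]]'
python3 -m crank '[[11,0,-54,0,-0.016,0,100],[11,0,-54,0,-0.016,0,100],[10,0,-54,0,-0.016,0,100]]'
python3 - <<'E'
from h import *
T=wristT(); np.save("Tw2.npy",T); im=manip.read_camera("wrist"); cv2.imwrite("pics/w2.png",im[:,:,::-1]); gp()
E
```

```text
clock: 2.33
tool_pos: [0.4269, 0.0656, 0.4045]
tcp_rot: [-0.704, 0.058, -0.061, 0.705]
contact_force: [2.2, 0.7, -0.3]
width: 0.0852
t 2.375 gp [0.4285 0.0599 0.2496] jawyaw 1.3977 down [ 0.0046 -0.0014 -1.    ] F [ 1.7 -5.1  0.1] T [-0.27 -0.07  0.05] w 0.0849 j [-0.16 -0.42 -0.38  1.61 -0.    0.01]
clock: 2.88
tool_pos: [0.4528, -0.1665, 0.4059]
tcp_rot: [0.707, -0.034, 0.04, -0.706]
contact_force: [1.4, 0.6, 0.1]
width: 0.0851
clock: 3.25
tool_pos: [0.47, -0.3366, 0.407]
tcp_rot: [0.708, -0.016, 0.023, -0.706]
contact_force: [0.6, 0.6, -0.0]
width: 0.0855
t 3.3 gp [ 0.4711 -0.343   0.2503] jawyaw 1.5117 down [ 0.0087 -0.0047 -1.    ] F [-4.  -2.3 -1.1] T [-0.2   0.23 -0.01] w 0.0854 j [-0.86  0.04  0.03  1.55  0.   -0.8 ]
```

View pics/w1.png

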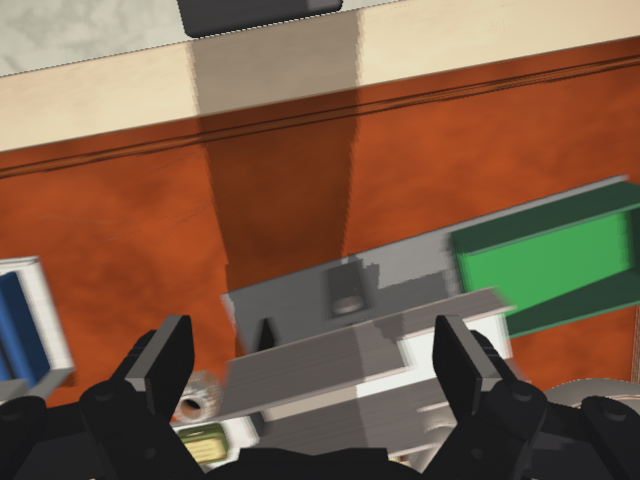

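View pics/w2.png

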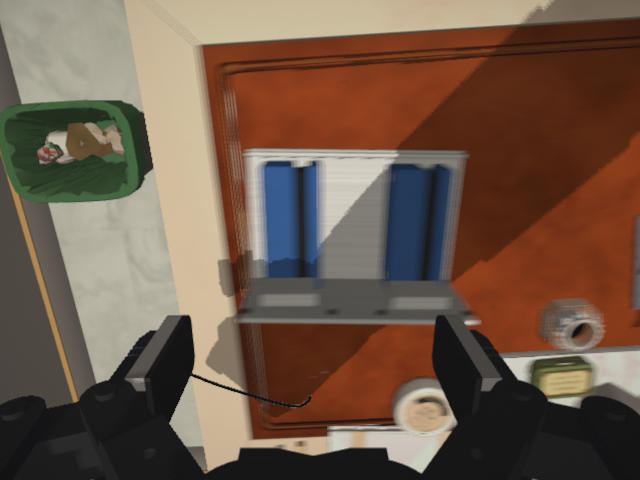

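```bash
python3 -m crank '[[0,0,0,0,0,0,100]]'
python3 - <<'E'
from h import *
T=wristT(); np.save("Tw3.npy",T); im=manip.read_camera("wrist")[:,:,::-1].copy(); gp()
cv2.imwrite("pics/w3raw.png",im)
K=np.array(manip.calibration("wrist")["camera_matrix"])
def pw(P): q=(np.atleast_2d(P)-T[:3,3])@T[:3,:3]@K.T; return q[:,:2]/q[:,2:]
big=cv2.resize(im[130:340,225:490],None,fx=3,fy=3,interpolation=cv2.INTER_CUBIC)
def draw(loc,col):
    q=((pw(place(RACK,loc))-[225,130])*3+1).astype(int); cv2.polylines(big,[q.reshape(-1,1,2)],True,col,1)
draw([[-.065,-.095,.006],[-.065,.095,.006],[.065,.095,.006],[.065,-.095,.006]],(0,255,255))
draw([[.058,-.095,.084],[.058,.095,.084],[.065,.095,.084],[.065,-.095,.084]],(0,255,0))
for y in(.055,-.055):
    draw([[-.054,y-.025,.04],[-.054,y+.025,.04],[.056,y+.025,.04],[.056,y-.025,.04]],(255,255,0))
    draw([[.044,y-.025,.072],[.044,y+.021,.072],[.056,y+.021,.072],[.056,y-.025,.072]],(255,0,255))
cv2.imwrite("pics/w3.png",big)
E
```

```text
clock: 3.42
tool_pos: [0.4696, -0.3434, 0.4043]
tcp_rot: [0.708, -0.019, 0.024, -0.706]
contact_force: [0.0, 0.3, 0.5]
width: 0.0853
t 3.475 gp [ 0.4708 -0.3439  0.2495] jawyaw 1.5103 down [ 0.0079 -0.0042 -1.    ] F [-0.5  0.6 -0.1] T [-0.03  0.03 -0.04] w 0.0851 j [-0.86  0.04  0.03  1.55  0.   -0.8 ]
```

View pics/w3.png

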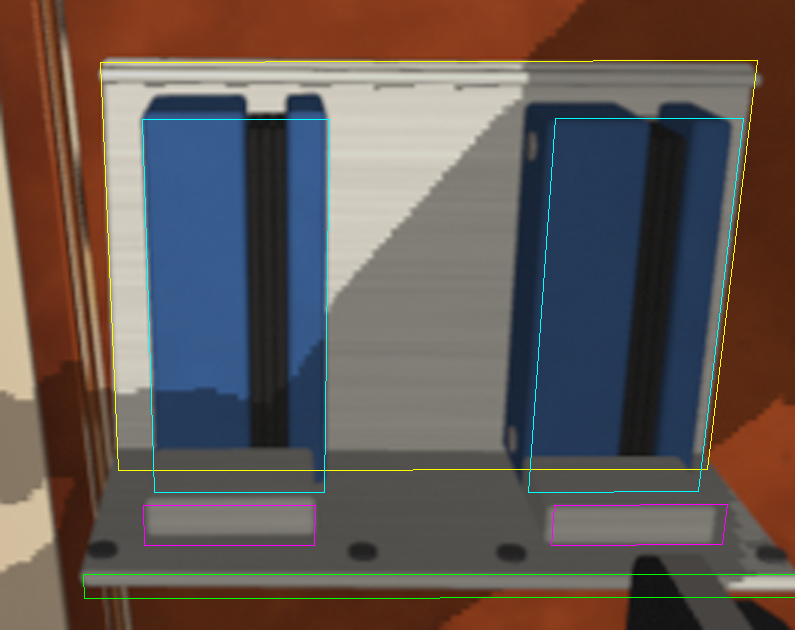

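```bash
python3 - <<'E'
from h import *
g=place(RACK,[[-.008,.053,.12]])[0]; print(g); go(g,np.pi/2-.0576)
E
```

```text
[ 0.49556438 -0.24622735  0.12      ]
TCP [ 0.4696 -0.3432  0.4042] target [ 0.4956 -0.2462  0.2747] dist 0.1639 rotvec [ 0.004 -0.003  0.008] n 3 t 3.475
[6.3,43.1,32.9,0.001,-0.001,0.003,100]
[6.5,43.1,32.9,0.001,-0.001,0.003,100]
[6.6,43.2,32.8,0.001,-0.001,0.003,100]
```

```bash
python3 -m crank '[[6.5,43,33,0.001,-0.001,0.003,100],[6.5,43,33,0.001,-0.001,0.003,100],[6.5,43,33,0.001,-0.001,0.003,100],[0,0,0,0,0,0,100]]'
python3 - <<'E'
from h import *
T=wristT(); im=manip.read_camera("wrist")[:,:,::-1].copy(); gp()
K=np.array(manip.calibration("wrist")["camera_matrix"])
def pw(P): q=(np.atleast_2d(P)-T[:3,3])@T[:3,:3]@K.T; return q[:,:2]/q[:,2:]
def draw(loc,col):
    q=((pw(place(RACK,loc)))).astype(int); cv2.polylines(im,[q.reshape(-1,1,2)],True,col,1)
for y in(.053,-.053):
    draw([[-.054,y-.025,.04],[-.054,y+.025,.04],[.056,y+.025,.04],[.056,y-.025,.04]],(255,255,0))
    draw([[.044,y-.025,.072],[.044,y+.021,.072],[.056,y+.021,.072],[.056,y-.025,.072]],(255,0,255))
cv2.imwrite("pics/w4.png",im)
g=place(RACK,[[-.008,.053,.03]])[0]; print(g); go(g,np.pi/2-.0576)
E
```

```text
clock: 3.98
tool_pos: [0.4961, -0.2391, 0.2735]
tcp_rot: [0.708, -0.019, 0.02, -0.706]
contact_force: [-0.6, -0.7, 0.5]
width: 0.0851
t 4.025 gp [ 0.4974 -0.2415  0.1213] jawyaw 1.5156 down [ 0.0045 -0.0058 -1.    ] F [ 0.9 -0.1  0.2] T [ 0.   -0.01 -0.  ] w 0.0857 j [-0.69 -0.03 -0.28  1.32 -0.   -0.63]
[ 0.49556438 -0.24622735  0.03      ]
TCP [ 0.4967 -0.2406  0.276 ] target [ 0.4956 -0.2462  0.1847] dist 0.0914 rotvec [0.006 0.002 0.005] n 2 t 4.025
[-0.6,45.6,-2.6,0.003,0.001,0.002,100]
[-0.5,45.6,-2.7,0.003,0.001,0.002,100]
```

View pics/w4.png

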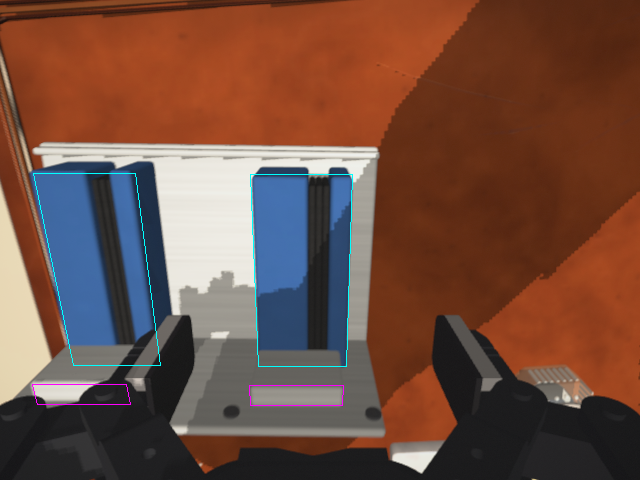

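```bash
python3 -m crank '[[-0.5,45,-2.7,0.003,0.001,0.002,100],[-0.5,45,-2.7,0.003,0.001,0.002,100],[0,0,0,0,0,0,100]]' 20; python3 -c "
from h import *
gp()"
```

```text
clock: 4.4
tool_pos: [0.4979, -0.2482, 0.1914]
tcp_rot: [0.709, -0.017, 0.023, -0.704]
contact_force: [-0.3, 0.4, 0.5]
width: 0.0855
t 4.4 gp [ 0.4994 -0.2493  0.0367] jawyaw 1.5146 down [ 0.0093 -0.0071 -0.9999] F [-0.3  0.4  0.5] T [ 0.02 -0.01  0.01] w 0.0855 j [-0.7   0.04 -0.36  1.16  0.   -0.64]
```

```bash
python3 -m crank '[[-3,7,2,0.005,0,0.004,100],[0,0,0,0,0,0,0],[0,0,0,0,0,0,0],[0,0,0,0,0,0,0],[0,0,0,0,0,0,0]]' 20; python3 -c "
from h import *
gp()"; python3 -m crank '[[0,0,0,0,0,0,0],[0,0,0,0,0,0,0],[0,0,0,0,0,0,0]]'; python3 -c "
from h import *
gp()"
```

```text
clock: 5.03
tool_pos: [0.4972, -0.2479, 0.1918]
tcp_rot: [0.709, -0.015, 0.025, -0.704]
contact_force: [-0.6, -0.3, -2.3]
width: 0.0486
t 5.025 gp [ 0.4992 -0.2491  0.0371] jawyaw 1.5145 down [ 0.0129 -0.0078 -0.9999] F [-0.6 -0.3 -2.3] T [-0.01  0.05 -0.01] w 0.0486 j [-0.7   0.03 -0.37  1.16  0.   -0.64]
clock: 5.4
tool_pos: [0.4969, -0.2477, 0.1912]
tcp_rot: [0.709, -0.016, 0.024, -0.704]
contact_force: [0.2, -0.3, -1.5]
width: 0.0487
t 5.4 gp [ 0.4988 -0.2488  0.0366] jawyaw 1.5146 down [ 0.012  -0.0071 -0.9999] F [ 0.2 -0.3 -1.5] T [-0.01  0.09 -0.02] w 0.0487 j [-0.7   0.03 -0.37  1.16  0.   -0.64]
```

```bash
python3 -m crank '[[0,0,0,0,0,0,100],[0,0,0,0,0,0,100],[0,0,0,0,0,0,100]]'; python3 -m crank '[[0,-40,0,0,0,0,100],[0,-40,0,0,0,0,100]]'; python3 - <<'E'
from h import *
gp(); g=place(RACK,[[-.008,-.052,.12]])[0]; print(g); go(g,np.pi/2-.0576)
E
```

```text
clock: 5.78
tool_pos: [0.4972, -0.2479, 0.1918]
tcp_rot: [0.709, -0.015, 0.024, -0.704]
contact_force: [-0.6, 0.8, -0.2]
width: 0.0851
clock: 6.02
tool_pos: [0.4951, -0.2464, 0.2703]
tcp_rot: [0.708, -0.017, 0.023, -0.706]
contact_force: [-0.3, -0.4, 0.0]
width: 0.0856
t 6.025 gp [ 0.4963 -0.247   0.1156] jawyaw 1.5145 down [ 0.0081 -0.0038 -1.    ] F [-0.3 -0.4  0. ] T [-0.   -0.03  0.01] w 0.0856 j [-0.7  -0.03 -0.28  1.31  0.   -0.64]
[ 0.48951972 -0.35105322  0.12      ]
TCP [ 0.4951 -0.2464  0.2703] target [ 0.4895 -0.3511  0.2747] dist 0.1049 rotvec [0.003 0.001 0.008] n 2 t 6.025
[0.2,-2.0,-52.4,0.002,0.001,0.004,100]
[0.2,-2.1,-52.4,0.002,0.001,0.004,100]
```

```bash
python3 -m crank '[[0,-2,-54,0.002,0,0.004,100],[0,-2,-54,0.002,0,0.004,100],[0,0,0,0,0,0,100]]';  python3 - <<'E'
from h import *
gp(); g=place(RACK,[[-.010,-.052,.03]])[0]; print(g); go(g,np.pi/2-.0576)
T=wristT(); im=manip.read_camera("wrist")[:,:,::-1].copy()
K=np.array(manip.calibration("wrist")["camera_matrix"])
def pw(P): q=(np.atleast_2d(P)-T[:3,3])@T[:3,:3]@K.T; return q[:,:2]/q[:,2:]
def draw(loc,col):
    q=((pw(place(RACK,loc)))).astype(int); cv2.polylines(im,[q.reshape(-1,1,2)],True,col,1)
for y in(.053,-.053):
    draw([[-.054,y-.025,.04],[-.054,y+.025,.04],[.056,y+.025,.04],[.056,y-.025,.04]],(255,255,0))
    draw([[.044,y-.025,.072],[.044,y+.021,.072],[.056,y+.021,.072],[.056,y-.025,.072]],(255,0,255))
cv2.imwrite("pics/w5.png",im)
E
```

```text
clock: 6.4
tool_pos: [0.4903, -0.3577, 0.28]
tcp_rot: [0.709, -0.017, 0.021, -0.705]
contact_force: [1.7, 1.5, 0.3]
width: 0.0854
t 6.4 gp [ 0.4912 -0.3585  0.1253] jawyaw 1.5168 down [ 0.0061 -0.0051 -1.    ] F [1.7 1.5 0.3] T [0.02 0.03 0.01] w 0.0854 j [-0.85  0.13 -0.1   1.33  0.   -0.79]
[ 0.48752304 -0.35093808  0.03      ]
TCP [ 0.4903 -0.3577  0.28  ] target [ 0.4875 -0.3509  0.1847] dist 0.0956 rotvec [0.005 0.004 0.006] n 2 t 6.4
[-1.9,47.6,3.5,0.002,0.002,0.003,100]
[-1.7,47.6,3.4,0.002,0.002,0.003,100]
```

View pics/w5.png

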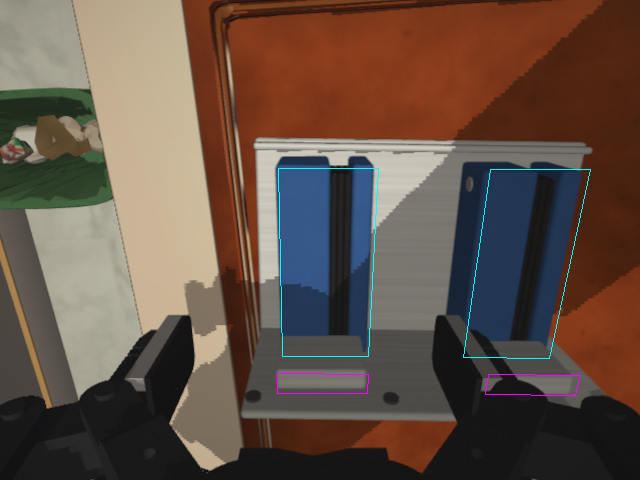

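```bash
python3 -m crank '[[-1.5,48,3,0.002,0.002,0.003,100],[-1,47,2,0.002,0.002,0.003,100],[0,8,0,0.002,0,0.003,100],[0,6,0,0,0,0,100]]' 20; python3 -c "
from h import *
gp()"
```

```text
clock: 6.95
tool_pos: [0.4899, -0.349, 0.1709]
tcp_rot: [-0.706, 0.02, -0.019, 0.707]
contact_force: [0.2, 0.8, 0.1]
width: 0.0852
t 6.95 gp [ 0.4898 -0.3488  0.0162] jawyaw 1.5162 down [-7.0e-04  1.1e-03 -1.0e+00] F [0.2 0.8 0.1] T [ 0.01 -0.03 -0.  ] w 0.0852 j [-0.84  0.2  -0.22  1.14  0.   -0.78]
```

```bash
python3 -m crank '[[0,-12,0,0,0,0,100],[0,0,0,0,0,0,100]]' 20; python3 -c "
from h import *
gp()"
```

```text
clock: 7.2
tool_pos: [0.4909, -0.3495, 0.1868]
tcp_rot: [0.707, -0.018, 0.02, -0.706]
contact_force: [0.6, -0.7, 0.6]
width: 0.0855
t 7.2 gp [ 0.4912 -0.3497  0.0321] jawyaw 1.5169 down [ 0.0018 -0.0016 -1.    ] F [ 0.6 -0.7  0.6] T [-0.06  0.03  0.03] w 0.0855 j [-0.84  0.19 -0.21  1.17  0.   -0.78]
```

```bash
python3 -m crank '[[0,2,0,0,0,0,0],[0,0,0,0,0,0,0],[0,0,0,0,0,0,0],[0,0,0,0,0,0,0]]' 20; python3 -c "
from h import *
gp()"; python3 -m crank '[[0,0,0,0,0,0,0],[0,0,0,0,0,0,0]]'; python3 -c "
from h import *
gp()"
```

```text
clock: 7.7
tool_pos: [0.4918, -0.3508, 0.1879]
tcp_rot: [0.709, -0.017, 0.021, -0.705]
contact_force: [0.2, -0.2, -0.8]
width: 0.0415
t 7.7 gp [ 0.4926 -0.3517  0.0332] jawyaw 1.5165 down [ 0.0052 -0.0058 -1.    ] F [ 0.2 -0.2 -0.8] T [ 0.11  0.04 -0.  ] w 0.0415 j [-0.84  0.19 -0.21  1.17  0.   -0.78]
clock: 7.95
tool_pos: [0.4918, -0.3508, 0.1879]
tcp_rot: [0.709, -0.017, 0.021, -0.705]
contact_force: [-0.1, 0.0, 2.2]
width: 0.0414
t 7.95 gp [ 0.4926 -0.3517  0.0332] jawyaw 1.5166 down [ 0.0052 -0.0056 -1.    ] F [-0.1  0.   2.2] T [ 0.05 -0.01  0.02] w 0.0414 j [-0.84  0.19 -0.21  1.17  0.   -0.78]
```

```bash
python3 -m crank '[[0,0,0,0,0,0,0],[0,-20,0,0,0,0,0],[0,-45,0,0,0,0,0],[0,-45,0,0,0,0,0]]' 40; python3 - <<'E'
from h import *
gp(); go([.455,-.125,.14],np.pi/2-.02)
im=manip.read_camera("wrist")[:,:,::-1].copy(); cv2.imwrite("pics/w6.png",im)
E
```

```text
clock: 8.45
tool_pos: [0.4897, -0.3484, 0.2972]
tcp_rot: [-0.706, 0.02, -0.019, 0.708]
contact_force: [-0.2, -1.1, -1.7]
width: 0.041
t 8.45 gp [ 0.4894 -0.3481  0.1425] jawyaw 1.5166 down [-0.0017  0.002  -1.    ] F [-0.2 -1.1 -1.7] T [-0.07 -0.02 -0.04] w 0.041 j [-0.84  0.12 -0.08  1.37  0.   -0.78]
TCP [ 0.4897 -0.3484  0.2972] target [ 0.455  -0.125   0.2947] dist 0.2261 rotvec [-0.002 -0.034 -0.002] n 4 t 8.45
[-11.7,0.8,55.3,-0.000,-0.009,-0.000,100]
[-11.2,0.7,55.4,-0.000,-0.009,-0.000,100]
[-10.7,0.7,55.5,-0.000,-0.009,-0.000,100]
[-10.3,0.7,55.6,-0.000,-0.009,-0.000,100]
```

View pics/w6.png

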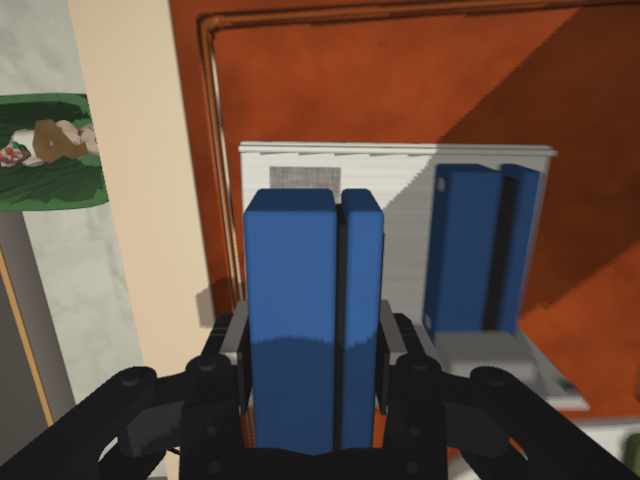

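The picture shows the weak buffer held level between the pads (cols 245–383), with its slit squeezed shut. The stiff one still stands in the rack on the right. Next I carry it over the open desk.

```bash
python3 -m crank '[[-11,0,54,0,-0.009,0,0],[-11,0,54,0,-0.009,0,0],[-11,0,54,0,-0.009,0,0],[-10,0,48,0,-0.009,0,0],[0,0,0,0,0,0,0]]'; python3 - <<'E'
from h import *
gp(); go([.455,-.125,.032],np.pi/2-.02)
E
```

```text
clock: 9.12
tool_pos: [0.4549, -0.1325, 0.3082]
tcp_rot: [0.709, -0.004, 0.009, -0.705]
contact_force: [-0.0, -1.0, -1.8]
width: 0.0407
t 9.125 gp [ 0.4562 -0.1336  0.1535] jawyaw 1.5524 down [ 0.0081 -0.0067 -0.9999] F [-0.  -1.  -1.8] T [-0.04  0.03  0.01] w 0.0407 j [-0.56 -0.29 -0.45  1.4  -0.   -0.54]
TCP [ 0.4549 -0.1325  0.3082] target [ 0.455  -0.125   0.1867] dist 0.1218 rotvec [0.007 0.002 0.008] n 3 t 9.125
[-0.4,40.5,2.8,0.002,0.001,0.003,100]
[-0.2,40.5,2.7,0.002,0.001,0.003,100]
[-0.1,40.5,2.6,0.002,0.001,0.003,100]
```

```bash
python3 -m crank '[[0,40,2,0.002,0.001,0.003,0],[0,40,2,0.002,0,0.003,0],[0,18,2,0.002,0,0.002,0],[0,0,0,0,0,0,0]]'; python3 - <<'E'
from h import *
gp(); go([.455,-.125,.030],np.pi/2-.02)
E
```

```text
clock: 9.62
tool_pos: [0.4567, -0.1285, 0.2113]
tcp_rot: [0.708, -0.005, 0.008, -0.706]
contact_force: [0.2, 0.4, -2.2]
width: 0.041
t 9.625 gp [ 0.4574 -0.1291  0.0566] jawyaw 1.5512 down [ 0.0042 -0.0037 -1.    ] F [ 0.2  0.4 -2.2] T [-0.    0.06 -0.02] w 0.041 j [-0.55 -0.23 -0.58  1.22 -0.   -0.53]
TCP [ 0.4567 -0.1285  0.2113] target [ 0.455  -0.125   0.1847] dist 0.0269 rotvec [0.004 0.    0.004] n 1 t 9.625
[-1.9,26.6,3.6,0.004,0.000,0.004,100]
```

```bash
python3 -m crank '[[0,20,0,0.003,0,0.003,0],[0,0,0,0,0,0,0]]'; python3 -c "
from h import *
gp()"
```

```text
clock: 9.88
tool_pos: [0.4577, -0.1296, 0.1921]
tcp_rot: [0.708, -0.006, 0.008, -0.706]
contact_force: [-0.2, -0.8, -3.1]
width: 0.0411
t 9.875 gp [ 0.4582 -0.1299  0.0374] jawyaw 1.5505 down [ 0.0032 -0.0018 -1.    ] F [-0.2 -0.8 -3.1] T [-0.03  0.02 -0.02] w 0.0411 j [-0.55 -0.21 -0.6   1.18  0.   -0.53]
```

```bash
python3 -m crank '[[0,7,0,0,0,0,0],[0,0,0,0,0,0,0]]'; python3 -c "
from h import *
gp()"; python3 -m crank '[[0,3,0,0,0,0,0],[0,0,0,0,0,0,0]]'; python3 -c "
from h import *
gp()"
```

```text
clock: 10.12
tool_pos: [0.4582, -0.13, 0.1857]
tcp_rot: [0.708, -0.006, 0.009, -0.706]
contact_force: [0.0, -0.4, -2.5]
width: 0.041
t 10.125 gp [ 0.4589 -0.1304  0.031 ] jawyaw 1.5504 down [ 0.0046 -0.0027 -1.    ] F [ 0.  -0.4 -2.5] T [-0.02  0.    0.02] w 0.041 j [-0.55 -0.2  -0.6   1.17  0.   -0.53]
clock: 10.38
tool_pos: [0.4585, -0.1301, 0.1831]
tcp_rot: [0.708, -0.005, 0.009, -0.706]
contact_force: [-0.0, 0.7, -2.1]
width: 0.0411
t 10.375 gp [ 0.4593 -0.1306  0.0284] jawyaw 1.5505 down [ 0.0054 -0.0032 -1.    ] F [-0.   0.7 -2.1] T [0.02 0.02 0.01] w 0.0411 j [-0.55 -0.2  -0.6   1.16  0.   -0.53]
```

```bash
python3 -m crank '[[0,3,0,0,0,0,0],[0,0,0,0,0,0,0]]'; python3 -c "
from h import *
gp()"
```

```text
clock: 10.62
tool_pos: [0.4591, -0.1304, 0.1825]
tcp_rot: [0.709, -0.005, 0.01, -0.705]
contact_force: [0.1, 0.0, -2.4]
width: 0.0406
t 10.625 gp [ 0.4602 -0.1311  0.0278] jawyaw 1.5507 down [ 0.007  -0.0045 -1.    ] F [ 0.1  0.  -2.4] T [ 0.03  0.04 -0.07] w 0.0406 j [-0.55 -0.2  -0.6   1.16 -0.   -0.53]
```

```bash
python3 -m crank '[[0,4,0,0,0,0,0],[0,0,0,0,0,0,0]]'; python3 -c "
from h import *
gp()"
```

```text
clock: 10.88
tool_pos: [0.4598, -0.1307, 0.1826]
tcp_rot: [0.709, -0.004, 0.01, -0.705]
contact_force: [-0.6, -0.9, -3.4]
width: 0.0411
t 10.875 gp [ 0.4611 -0.1316  0.0279] jawyaw 1.5511 down [ 0.0084 -0.0058 -0.9999] F [-0.6 -0.9 -3.4] T [-0.   -0.01  0.02] w 0.0411 j [-0.55 -0.2  -0.6   1.15 -0.   -0.53]
```

```bash
python3 -m crank '[[0,6,0,0.006,0,0.006,0],[0,0,0,0,0,0,0]]'; python3 - <<'E'
from h import *
gp()
im=manip.read_camera("scene")[:,:,::-1].copy(); cv2.imwrite("pics/s7.png",cv2.resize(im[190:370,230:450],None,fx=3.5,fy=3.3,interpolation=cv2.INTER_CUBIC))
E
```

```text
clock: 11.12
tool_pos: [0.4616, -0.1317, 0.1812]
tcp_rot: [0.708, -0.004, 0.009, -0.706]
contact_force: [-0.4, 0.7, -3.4]
width: 0.0411
t 11.125 gp [ 0.4627 -0.1321  0.0265] jawyaw 1.5514 down [ 0.007  -0.0026 -1.    ] F [-0.4  0.7 -3.4] T [0.06 0.   0.03] w 0.0411 j [-0.55 -0.19 -0.6   1.15  0.   -0.53]
```

View pics/s7.png

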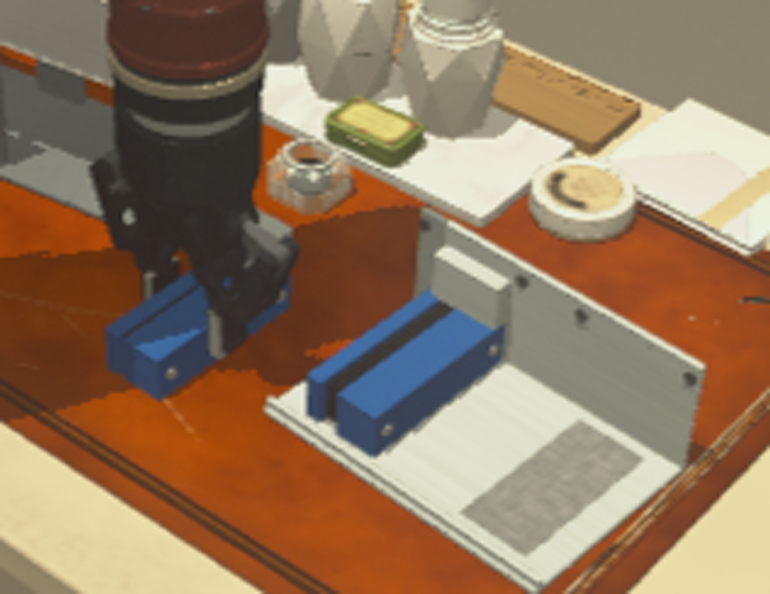

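```bash
python3 -m crank '[[0,3,0,0,0,0,0],[0,0,0,0,0,0,100],[0,0,0,0,0,0,100],[0,0,0,0,0,0,100],[0,0,0,0,0,0,100]]'; python3 - <<'E'
from h import *
gp()
E
python3 -m crank '[[0,-20,0,0,0,0,100],[-10,-50,0,0,0,0,100],[-20,-55,0,0,0,0,100],[0,0,0,0,0,0,100]]'
python3 - <<'E'
from h import *
gp(); T=wristT(); np.save("Tw8.npy",T)
im=manip.read_camera("wrist")[:,:,::-1].copy(); cv2.imwrite("pics/w8.png",im)
E
```

```text
clock: 11.8
tool_pos: [0.4614, -0.1317, 0.1791]
tcp_rot: [0.708, -0.005, 0.009, -0.706]
contact_force: [0.1, -0.2, 0.2]
width: 0.0852
t 11.8 gp [ 0.4624 -0.1321  0.0244] jawyaw 1.5515 down [ 0.0059 -0.0024 -1.    ] F [ 0.1 -0.2  0.2] T [-0.02  0.05  0.  ] w 0.0852 j [-0.55 -0.18 -0.6   1.15  0.   -0.53]
clock: 12.3
tool_pos: [0.4293, -0.1304, 0.3059]
tcp_rot: [0.707, -0.006, 0.008, -0.707]
contact_force: [0.7, -1.1, -0.7]
width: 0.0852
t 12.3 gp [ 0.4298 -0.1306  0.1512] jawyaw 1.5516 down [ 3.1e-03 -8.0e-04 -1.0e+00] F [ 0.7 -1.1 -0.7] T [-0.02 -0.02 -0.02] w 0.0852 j [-0.59 -0.37 -0.52  1.42  0.   -0.57]
```

View pics/w8.png

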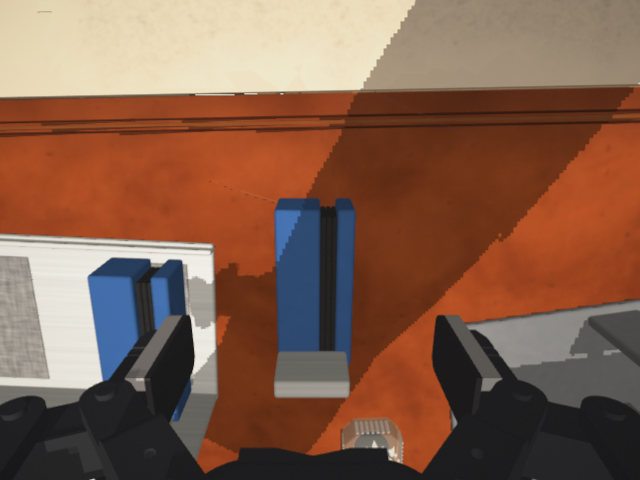

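```bash
python3 -c "
import cv2
im=cv2.imread('pics/w8.png'); cv2.imwrite('pics/w8z.png',cv2.resize(im[190:405,255:375],None,fx=4,fy=2.75,interpolation=cv2.INTER_CUBIC))"
```

```text
(no output)
```

View pics/w8z.png

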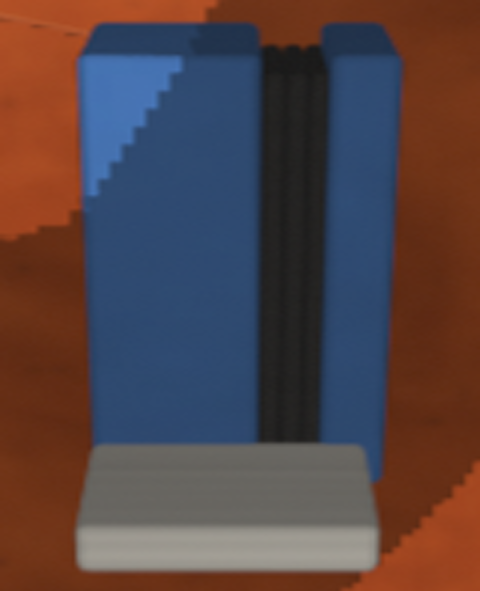

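```bash
python3 - <<'E'
from h import *
T=np.load("Tw8.npy"); Z=lambda u,v:np.array([255+(u+.5)/4-.5,190+(v+.5)/2.75-.5])
obs=[(Z(80,55),[-.055,-.025,.034]),(Z(401,55),[-.055,.025,.034]),(Z(92,446),[.043,-.025,.034]),(Z(366,446),[.043,.021,.034]),
(Z(78,526),[.043,-.025,.066]),(Z(376,526),[.043,.021,.066]),(Z(78,570),[.055,-.025,.066]),(Z(378,570),[.055,.021,.066])]
def f(p): return np.concatenate([proj("wrist",place(p,l),T)[0]-x for x,l in obs])
r=least_squares(f,[.46,-.13,0]); print(r.x.round(4)); print(f(r.x).reshape(-1,2).round(1))
tab=place(r.x,[[.049,-.002,.06]])[0]; print("tab",tab)
go([tab[0],tab[1],.13],r.x[2])
E
```

```text
[ 0.4656 -0.1309 -0.0174]
[[-1.8 -0.7]
 [ 1.8 -0.8]
 [-0.2 -1. ]
 [-0.1 -1. ]
 [-1.1  0.7]
 [ 1.4  0.7]
 [-0.5  1.3]
 [ 0.4  1.3]]
tab [ 0.51451167 -0.13371508  0.06      ]
TCP [ 0.4292 -0.1302  0.3036] target [ 0.5145 -0.1337  0.2847] dist 0.0875 rotvec [-1.000e-03  1.569e+00  0.000e+00] n 9 t 12.35
[9.5,2.1,-0.2,-0.000,0.174,0.000,100]
[9.4,2.1,1.4,-0.000,0.174,0.000,100]
[9.0,2.1,3.0,-0.000,0.174,0.000,100]
[8.3,2.1,4.6,-0.000,0.174,0.000,100]
[7.4,2.1,5.9,-0.000,0.174,0.000,100]
[6.3,2.1,7.1,-0.000,0.174,0.000,100]
[4.9,2.1,8.1,-0.000,0.174,0.000,100]
[3.5,2.1,8.8,-0.000,0.174,0.000,100]
[1.9,2.1,9.3,-0.000,0.174,0.000,100]
```

```bash
python3 -m crank '[[9.5,2,0,0,0.174,0,100],[9.5,2,1.5,0,0.174,0,100],[9,2,3,0,0.174,0,100],[8,2,4.5,0,0.174,0,100],[7.5,2,6,0,0.174,0,100]]'; python3 -m crank '[[6.5,2,7,0,0.174,0,100],[5,2,8,0,0.174,0,100],[3.5,2,9,0,0.174,0,100],[2,2,9,0,0.174,0,100],[0,0,0,0,0,0,100]]';  python3 - <<'E'
from h import *
gp(); go([.5145,-.1337,.13],-.0174)
E
```

```text
clock: 12.98
tool_pos: [0.4769, -0.1313, 0.2851]
tcp_rot: [-0.633, 0.316, -0.309, 0.635]
contact_force: [0.3, 0.3, -0.4]
width: 0.0855
clock: 13.6
tool_pos: [0.5146, -0.1332, 0.266]
tcp_rot: [-0.486, 0.524, -0.508, 0.482]
contact_force: [0.4, 0.1, -0.3]
width: 0.0856
t 13.6 gp [ 0.5117 -0.1312  0.1114] jawyaw -0.0634 down [-0.0192  0.013  -0.9997] F [ 0.4  0.1 -0.3] T [-0.06  0.02 -0.01] w 0.0856 j [-0.5  -0.06 -0.33  1.33  0.    1.13]
TCP [ 0.5146 -0.1332  0.266 ] target [ 0.5145 -0.1337  0.2847] dist 0.0187 rotvec [ 0.02  -0.046 -0.012] n 1 t 13.6
[0.3,-18.7,-0.5,0.020,-0.046,-0.012,100]
```

```bash
python3 -m crank '[[0,10,0,0.02,-0.046,-0.012,100],[0,0,0,0,0,0,100]]';  python3 - <<'E'
from h import *
gp(); go([.5145,-.1337,.058],-.0174)
T=wristT(); im=manip.read_camera("wrist")[:,:,::-1].copy()
p=[.4656,-.1309,-.0174]
for loc in ([[.043,-.025,.066],[.043,.021,.066],[.055,.021,.066],[.055,-.025,.066]],[[-.055,-.025,.034],[-.055,.025,.034],[.055,.025,.034],[.055,-.025,.034]]):
    q=proj("wrist",place(p,loc),T).astype(int); cv2.polylines(im,[q.reshape(-1,1,2)],True,(0,255,255),1)
cv2.imwrite("pics/w9.png",im)
E
```

```text
clock: 13.85
tool_pos: [0.5136, -0.1326, 0.2537]
tcp_rot: [-0.498, 0.503, -0.501, 0.498]
contact_force: [-1.0, 0.5, -0.8]
width: 0.0854
t 13.85 gp [ 0.5132 -0.1323  0.099 ] jawyaw -0.0083 down [-0.0026  0.0016 -1.    ] F [-1.   0.5 -0.8] T [ 0.03 -0.06 -0.02] w 0.0854 j [-0.5  -0.08 -0.36  1.29  0.    1.08]
TCP [ 0.5136 -0.1326  0.2537] target [ 0.5145 -0.1337  0.2127] dist 0.041 rotvec [ 0.003  0.009 -0.002] n 1 t 13.85
[1.2,41.0,1.0,0.003,0.009,-0.002,100]
```

View pics/w9.png

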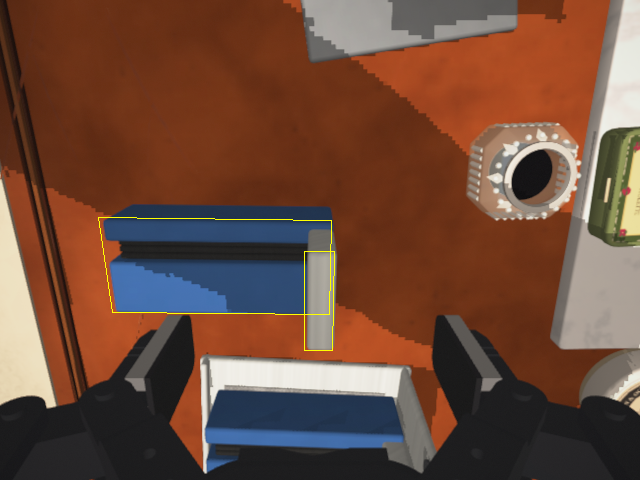

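```bash
python3 -m crank '[[1,30,2.5,0.003,-0.009,-0.002,100],[0,0,0,0,0,0,100]]';  python3 -c "
from h import *
gp(); go([.5158,-.1337,.058],-.0174)"
```

```text
clock: 14.15
tool_pos: [0.5162, -0.1338, 0.2245]
tcp_rot: [-0.5, 0.499, -0.5, 0.5]
contact_force: [-0.3, 0.0, 0.3]
width: 0.0853
t 14.15 gp [ 0.5163 -0.1339  0.0698] jawyaw 0.0016 down [ 8.e-04 -5.e-04 -1.e+00] F [-0.3  0.   0.3] T [ 0.01  0.02 -0.04] w 0.0853 j [-0.5  -0.05 -0.39  1.23 -0.    1.07]
TCP [ 0.5162 -0.1338  0.2245] target [ 0.5158 -0.1337  0.2127] dist 0.0118 rotvec [-0.001  0.019  0.   ] n 1 t 14.15
[-0.1,11.8,-0.4,-0.001,0.019,0.000,100]
```

```bash
python3 -m crank '[[0,11,0,0,0.019,0,100],[0,0,0,0,0,0,100]]';  python3 -c "
from h import *
gp()"
```

```text
clock: 14.4
tool_pos: [0.5167, -0.1341, 0.2149]
tcp_rot: [0.495, -0.504, 0.506, -0.496]
contact_force: [0.7, -0.7, 0.2]
width: 0.0852
t 14.4 gp [ 0.517  -0.1343  0.0602] jawyaw -0.0186 down [ 0.0022 -0.0013 -1.    ] F [ 0.7 -0.7  0.2] T [-0.02 -0.    0.01] w 0.0852 j [-0.5  -0.04 -0.4   1.21 -0.    1.09]
```

```bash
python3 -m crank '[[0,2,0,0,0,0,0],[0,0,0,0,0,0,0],[0,0,0,0,0,0,0],[0,0,0,0,0,0,0],[0,0,0,0,0,0,0]]' 60;  python3 -m crank '[[0,0,0,0,0,0,0],[0,0,0,0,0,0,0],[0,0,0,0,0,0,0]]'; python3 - <<'E'
from h import *
gp()
im=manip.read_camera("scene")[:,:,::-1].copy(); cv2.imwrite("pics/s10.png",cv2.resize(im[190:370,230:450],None,fx=3.5,fy=3.3,interpolation=cv2.INTER_CUBIC))
E
```

```text
clock: 15.02
tool_pos: [0.5173, -0.1345, 0.2147]
tcp_rot: [0.495, -0.503, 0.506, -0.496]
contact_force: [1.3, -1.4, -0.8]
width: 0.0107
clock: 15.4
tool_pos: [0.5173, -0.1345, 0.2146]
tcp_rot: [0.495, -0.503, 0.506, -0.496]
contact_force: [1.0, -0.4, -0.2]
width: 0.011
t 15.4 gp [ 0.518  -0.1349  0.0599] jawyaw -0.0184 down [ 0.0044 -0.0026 -1.    ] F [ 1.  -0.4 -0.2] T [-0.01 -0.    0.  ] w 0.011 j [-0.5  -0.04 -0.4   1.21 -0.    1.09]
```

View pics/s10.png

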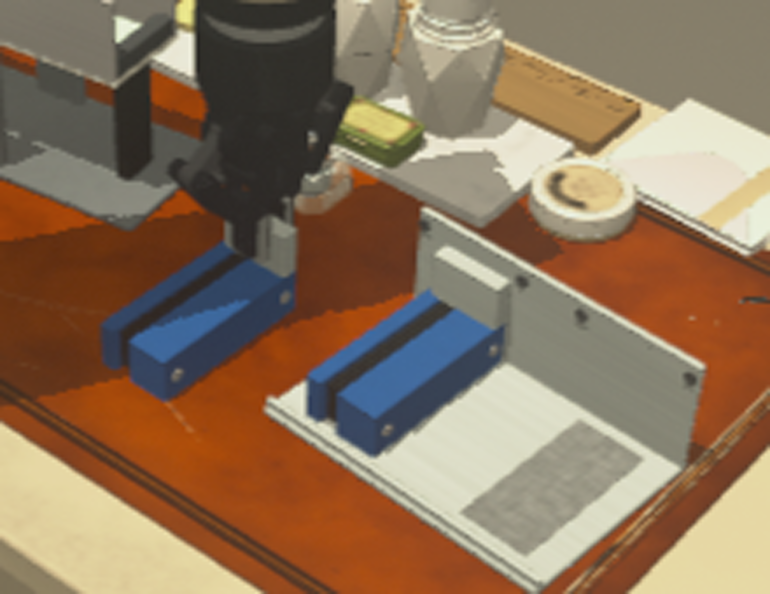

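```bash
python3 -m crank '[[0,-15,0,0,0,0,0],[0,-50,0,0,0,0,0],[0,-50,0,0,0,0,0],[0,-50,0,0,0,0,0],[0,-35,0,0,0,0,0]]';  python3 - <<'E'
from h import *
gp(); c=place(CH,[[.003,.094,.26]])[0]; go(c,np.pi/2+CH[2],11)
E
```

```text
clock: 16.08
tool_pos: [0.5147, -0.133, 0.42]
tcp_rot: [-0.495, 0.505, -0.504, 0.495]
contact_force: [0.9, -1.1, -2.9]
width: 0.0109
t 16.075 gp [ 0.5146 -0.1329  0.2653] jawyaw -0.0184 down [-1.e-03  9.e-04 -1.e+00] F [ 0.9 -1.1 -2.9] T [-0.03 -0.16 -0.03] w 0.0109 j [-0.5  -0.1  -0.08  1.59  0.    1.09]
TCP [ 0.5147 -0.133   0.42  ] target [0.5338 0.1844 0.4147] dist 0.3181 rotvec [ 0.000e+00 -1.726e+00 -1.000e-03] n 11 t 16.075
[-28.9,0.5,1.2,0.000,-0.157,-0.000,100]
[-28.3,0.5,5.7,0.000,-0.157,-0.000,100]
[-27.1,0.5,10.1,0.000,-0.157,-0.000,100]
[-25.2,0.5,14.2,0.000,-0.157,-0.000,100]
[-22.7,0.5,17.9,0.000,-0.157,-0.000,100]
[-19.6,0.5,21.3,0.000,-0.157,-0.000,100]
[-16.0,0.5,24.1,0.000,-0.157,-0.000,100]
[-12.1,0.5,26.3,0.000,-0.157,-0.000,100]
[-7.8,0.5,27.8,0.000,-0.157,-0.000,100]
[-3.4,0.5,28.7,0.000,-0.157,-0.000,100]
[1.1,0.5,28.9,0.000,-0.157,-0.000,100]
```

```bash
python3 -m crank '[[-29,0,1,0,-0.157,0,0],[-28,0,6,0,-0.157,0,0],[-27,0,10,0,-0.157,0,0],[-25,0,14,0,-0.157,0,0],[-23,0,18,0,-0.157,0,0]]'; python3 -m crank '[[-20,0,21,0,-0.157,0,0],[-16,0,24,0,-0.157,0,0],[-12,0,26,0,-0.157,0,0],[-8,0,28,0,-0.157,0,0]]';  python3 - <<'E'
from h import *
gp(); c=place(CH,[[.003,.094,.24]])[0]; go(c,np.pi/2+CH[2])
E
```

```text
clock: 16.7
tool_pos: [0.5218, 0.0136, 0.4287]
tcp_rot: [-0.653, 0.267, -0.273, 0.654]
contact_force: [-0.1, 0.6, -0.9]
width: 0.0108
clock: 17.2
tool_pos: [0.5234, 0.1333, 0.432]
tcp_rot: [0.706, -0.044, 0.051, -0.705]
contact_force: [0.5, 0.3, -2.3]
width: 0.0106
t 17.2 gp [0.5248 0.133  0.2773] jawyaw 1.4362 down [ 0.009 -0.002 -1.   ] F [ 0.5  0.3 -2.3] T [ 0.11 -0.06  0.01] w 0.0106 j [ 0.01 -0.08 -0.04  1.6  -0.    0.14]
TCP [0.5234 0.1333 0.432 ] target [0.5338 0.1844 0.3947] dist 0.0641 rotvec [ 0.002 -0.271  0.009] n 2 t 17.2
[1.6,18.6,26.0,0.001,-0.136,0.005,100]
[5.1,18.6,25.6,0.001,-0.136,0.005,100]
```

```bash
python3 -m crank '[[1.5,10,26,0.001,-0.13,0.005,0],[5,10,25,0.001,-0.12,0.004,0],[0,0,0,0,0,0,0]]';  python3 - <<'E'
from h import *
gp(); c=place(CH,[[.003,.094,.24]])[0]; go(c,np.pi/2+CH[2])
E
```

```text
clock: 17.58
tool_pos: [0.5326, 0.1873, 0.4141]
tcp_rot: [-0.705, -0.046, 0.045, 0.706]
contact_force: [0.8, 0.1, -1.0]
width: 0.0109
t 17.575 gp [0.5327 0.1875 0.2594] jawyaw 1.6987 down [ 9.e-04  8.e-04 -1.e+00] F [ 0.8  0.1 -1. ] T [ 0.11  0.02 -0.01] w 0.0109 j [ 0.11 -0.    0.    1.58  0.   -0.02]
TCP [0.5326 0.1873 0.4141] target [0.5338 0.1844 0.3947] dist 0.0196 rotvec [-0.001 -0.009  0.001] n 1 t 17.575
[0.8,19.4,-3.0,-0.001,-0.009,0.001,100]
```

```bash
python3 -m crank '[[1,18,-3,0,-0.008,0,0],[0,0,0,0,0,0,0]]'; python3 - <<'E'
from h import *
gp()
s=manip.read_state(); M=R.from_quat(s["tcp_rot"]).as_matrix(); g=s["tool_pos"]+M[:,1]*manip.grasp_offset
yaw=np.arctan2(M[1,2],M[0,2]); zo=g[2]-.060
c,sn=np.cos(yaw),np.sin(yaw); o=np.array([.049,-.003]); bp=[g[0]-c*o[0]+sn*o[1],g[1]-sn*o[0]-c*o[1],yaw]
T=wristT(s)
for cam in("wrist","top","scene"):
    im=manip.read_camera(cam)[:,:,::-1].copy(); raw=im.copy()
    kw=dict(T=T) if cam=="wrist" else {}
    def d(p,loc,col,dz=0):
        P=place(p,loc)+[0,0,dz]; cv2.polylines(im,[proj(cam,P,**kw).astype(int).reshape(-1,1,2)],True,col,1)
    d(CH,[[-.029,-.088,.101],[.029,-.088,.101],[.029,.105,.101],[-.029,.105,.101]],(0,255,255))
    d(CH,[[-.029,.03,.129],[-.029,.105,.129],[.029,.105,.129],[.029,.03,.129]],(0,255,0))
    d(bp,[[-.055,-.025,.034],[-.055,.025,.034],[.055,.025,.034],[.055,-.025,.034]],(255,0,255),zo)
    if cam!="wrist":
        for i,a in enumerate((raw,im)): cv2.imwrite(f"pics/{cam}11_{i}.png",cv2.resize((a[150:300,65:285] if cam=="top" else a[120:270,120:320]),None,fx=3.6,fy=3.6,interpolation=cv2.INTER_CUBIC))
    else: cv2.imwrite("pics/w11.png",im)
E
```

```text
clock: 17.82
tool_pos: [0.5339, 0.1834, 0.3956]
tcp_rot: [-0.705, -0.048, 0.047, 0.706]
contact_force: [-0.7, 0.5, -1.7]
width: 0.0108
t 17.825 gp [0.534  0.1835 0.2409] jawyaw 1.7043 down [ 1.e-03  5.e-04 -1.e+00] F [-0.7  0.5 -1.7] T [ 0.04  0.02 -0.01] w 0.0108 j [ 0.1  -0.01 -0.03  1.54  0.   -0.03]
```

View pics/w11.png

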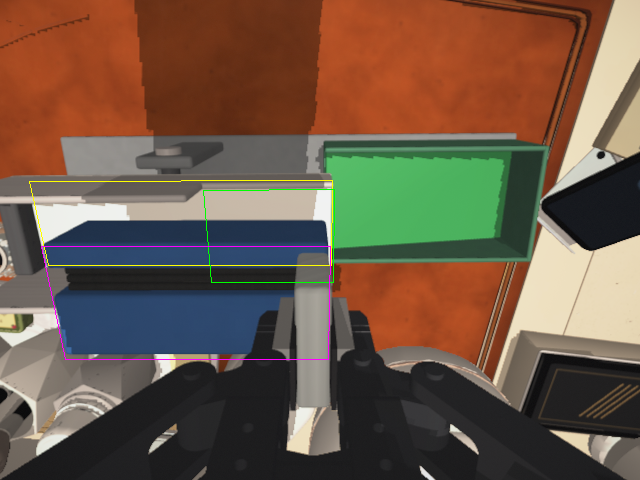

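View pics/top11_1.png

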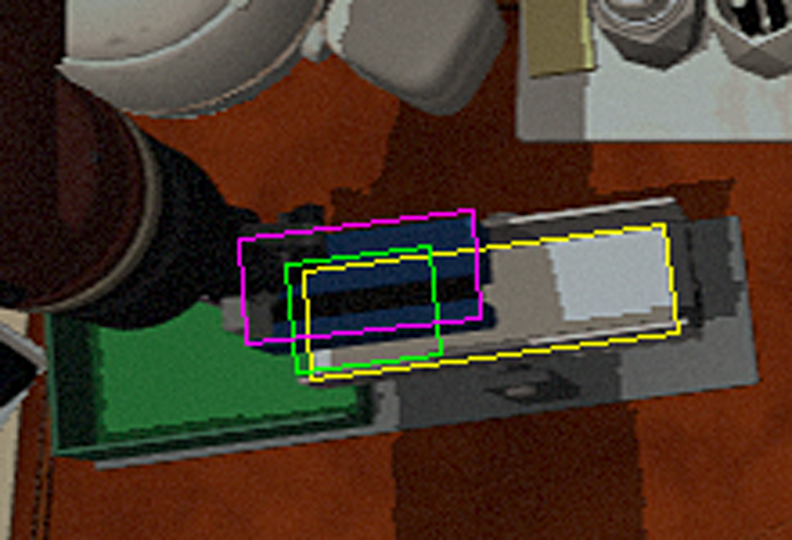

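View pics/scene11_1.png

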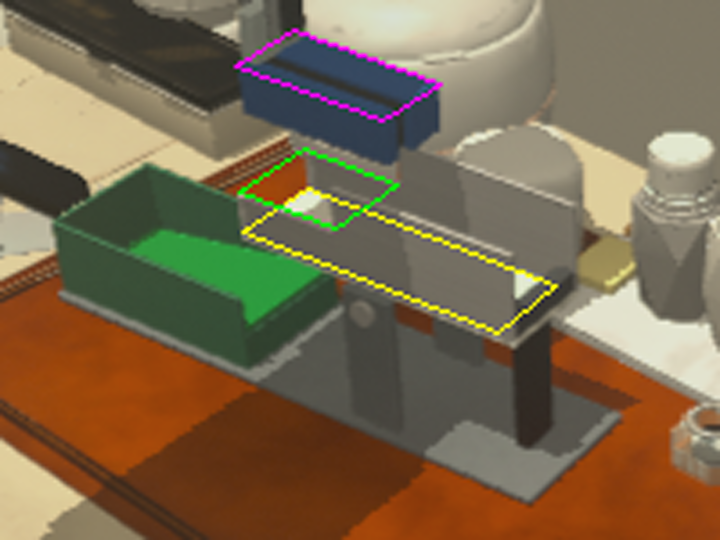

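```bash
python3 -m crank '[[0,13,0,0,-0.003,0,0],[0,13,0,0,0,0,0],[0,0,0,0,0,0,0]]'; cat > look.py <<'E'
from h import *
import sys
tag=sys.argv[1]
gp()
s=manip.read_state(); M=R.from_quat(s["tcp_rot"]).as_matrix(); g=s["tool_pos"]+M[:,1]*manip.grasp_offset
yaw=np.arctan2(M[1,2],M[0,2]); zo=g[2]-.060
c,sn=np.cos(yaw),np.sin(yaw); o=np.array([.049,-.003]); bp=[g[0]-c*o[0]+sn*o[1],g[1]-sn*o[0]-c*o[1],yaw]
T=wristT(s)
d=np.array(bp[:2])-CH[:2]; c,sn=np.cos(CH[2]),np.sin(CH[2]); print("block centre in chute",c*d[0]+sn*d[1],-sn*d[0]+c*d[1],"yaw err",yaw-np.pi/2-CH[2],"underside",zo)
for cam in("wrist","top","scene"):
    im=manip.read_camera(cam)[:,:,::-1].copy(); cv2.imwrite(f"pics/{cam}{tag}raw.png",im)
    f,(r0,r1,c0,c1)={"wrist":(2,(150,400,0,360)),"top":(5,(200,270,130,270)),"scene":(4,(130,230,170,310))}[cam]
    im=cv2.resize(im[r0:r1,c0:c1],None,fx=f,fy=f,interpolation=cv2.INTER_CUBIC)
    kw=dict(T=T) if cam=="wrist" else {}
    def d(p,loc,col,dz=0,closed=True):
        P=place(p,loc)+[0,0,dz]; q=(proj(cam,P,**kw)-[c0,r0]+.5)*f; cv2.polylines(im,[q.astype(int).reshape(-1,1,2)],closed,col,1)
    for sx in(-.029,.029):
        d(CH,[[sx,-.1,.161],[sx,.03,.161],[sx,.03,.129],[sx,.105,.129]],(0,255,0),0,False)
    d(bp,[[-.055,-.025,.034],[-.055,.025,.034],[.055,.025,.034],[.055,-.025,.034]],(255,0,255),zo)
    cv2.imwrite(f"pics/{cam}{tag}.png",im)
E
python3 look.py 12
```

```text
clock: 18.35
tool_pos: [0.5344, 0.1832, 0.3702]
tcp_rot: [-0.705, -0.05, 0.046, 0.706]
contact_force: [-0.4, -0.3, -2.7]
width: 0.0109
t 18.35 gp [0.5351 0.1834 0.2155] jawyaw 1.7065 down [ 4.5e-03  9.0e-04 -1.0e+00] F [-0.4 -0.3 -2.7] T [ 0.07  0.   -0.03] w 0.0109 j [ 0.1  -0.01 -0.08  1.49  0.   -0.04]
block centre in chute 0.0010927812558086114 0.04376329950132579 yaw err -0.0007631699021314886 underside 0.1554595313933208
```

View pics/wrist12.png

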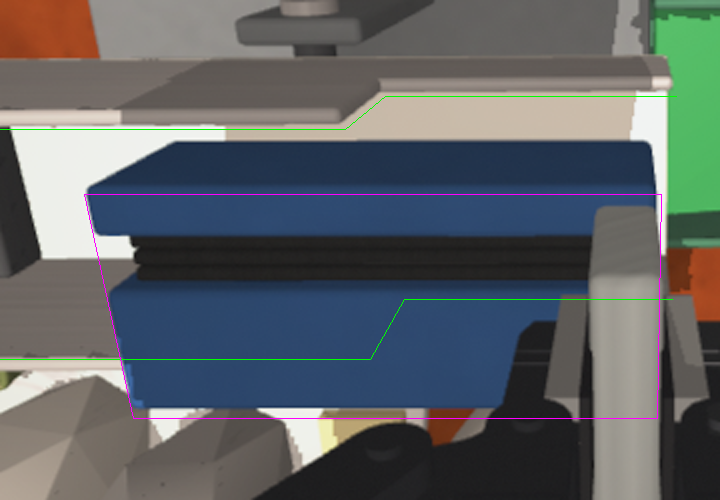

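View pics/top12.png

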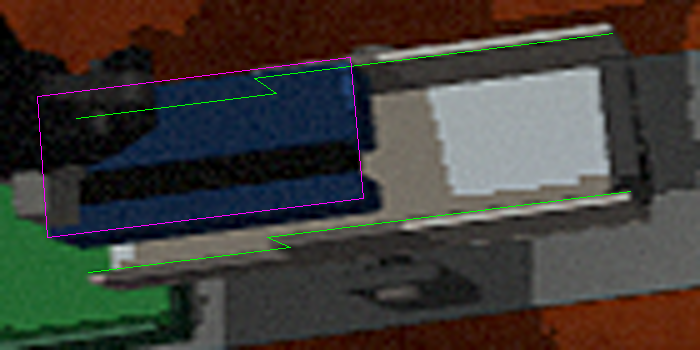

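View pics/scene12.png

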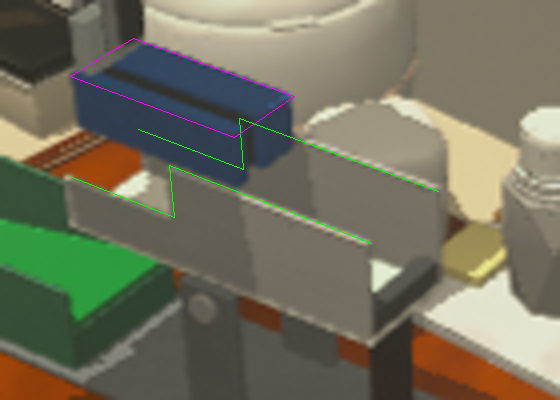

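```bash
python3 -m crank '[[0,16,1,0.001,0,0.003,0],[0,16,0.5,0,0,0.002,0],[0,0,0,0,0,0,0]]'; python3 look.py 13
```

```text
clock: 18.88
tool_pos: [0.5347, 0.1851, 0.3376]
tcp_rot: [-0.705, -0.049, 0.048, 0.706]
contact_force: [0.2, 0.6, -1.9]
width: 0.0108
t 18.875 gp [0.5349 0.1853 0.1829] jawyaw 1.7068 down [ 0.0013  0.0015 -1.    ] F [ 0.2  0.6 -1.9] T [0.11 0.02 0.02] w 0.0108 j [ 0.1  -0.   -0.14  1.44  0.   -0.03]
block centre in chute 0.0012126682996692157 0.04569363304540473 yaw err -0.0005158188998892199 underside 0.12285034328162442
```

View pics/wrist13.png

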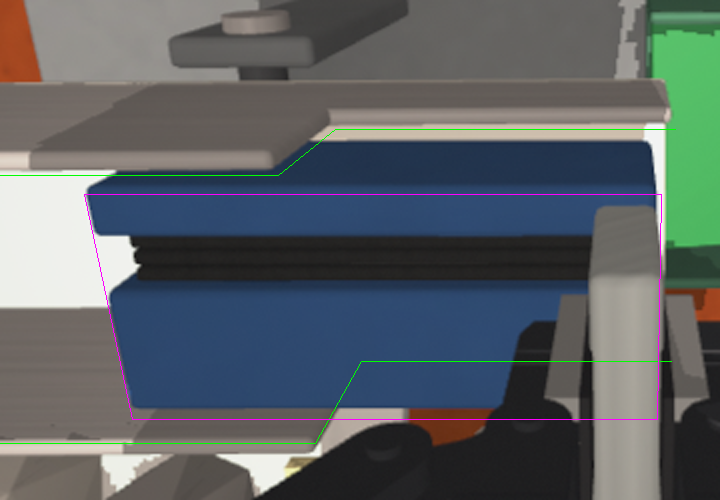

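View pics/scene13.png

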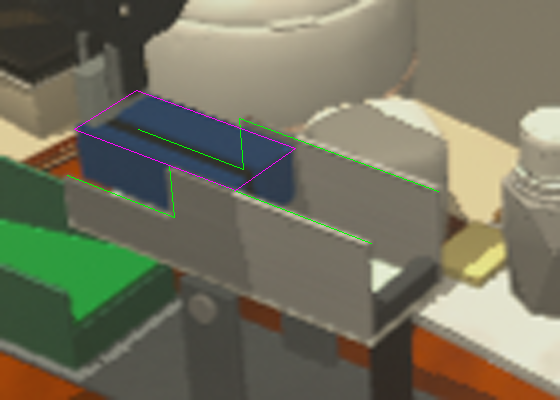

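```bash
python3 -m crank '[[1,14,0.5,0.001,0,0.001,0],[0,0,0,0,0,0,0]]'; python3 -c "
from h import *
gp()"
```

```text
clock: 19.27
tool_pos: [0.5365, 0.1858, 0.3255]
tcp_rot: [-0.705, -0.05, 0.046, 0.706]
contact_force: [-0.4, -0.3, -2.7]
width: 0.0105
t 19.275 gp [0.5372 0.1862 0.1708] jawyaw 1.7068 down [ 0.0042  0.0028 -1.    ] F [-0.4 -0.3 -2.7] T [0.09 0.02 0.03] w 0.0105 j [ 0.1   0.   -0.15  1.41  0.   -0.03]
```

```bash
python3 -m crank '[[-0.5,6,0,0.002,0,0.003,0],[0,0,0,0,0,0,0]]'; python3 -c "
from h import *
gp()"
```

```text
clock: 19.52
tool_pos: [0.5361, 0.1857, 0.3191]
tcp_rot: [-0.704, -0.048, 0.048, 0.707]
contact_force: [-0.1, 0.4, -2.7]
width: 0.0106
t 19.525 gp [0.5362 0.1864 0.1644] jawyaw 1.7068 down [ 8.0e-04  4.5e-03 -1.0e+00] F [-0.1  0.4 -2.7] T [ 0.05 -0.05  0.06] w 0.0106 j [ 0.1   0.   -0.16  1.4   0.   -0.03]
```

```bash
python3 -m crank '[[0,2.5,0,0.004,0,0,0],[0,0,0,0,0,0,0]]'; python3 look.py 14
```

```text
clock: 19.77
tool_pos: [0.5361, 0.1857, 0.3167]
tcp_rot: [-0.702, -0.048, 0.048, 0.709]
contact_force: [0.5, -0.6, -2.0]
width: 0.0109
t 19.775 gp [0.5362 0.1871 0.162 ] jawyaw 1.7068 down [ 7.0e-04  8.8e-03 -1.0e+00] F [ 0.5 -0.6 -2. ] T [ 0.1  -0.   -0.02] w 0.0109 j [ 0.1   0.   -0.17  1.4   0.01 -0.03]
block centre in chute 0.002762048868222222 0.04730568401435098 yaw err -0.000525971689302851 underside 0.10203227610803992
```

View pics/wrist14.png

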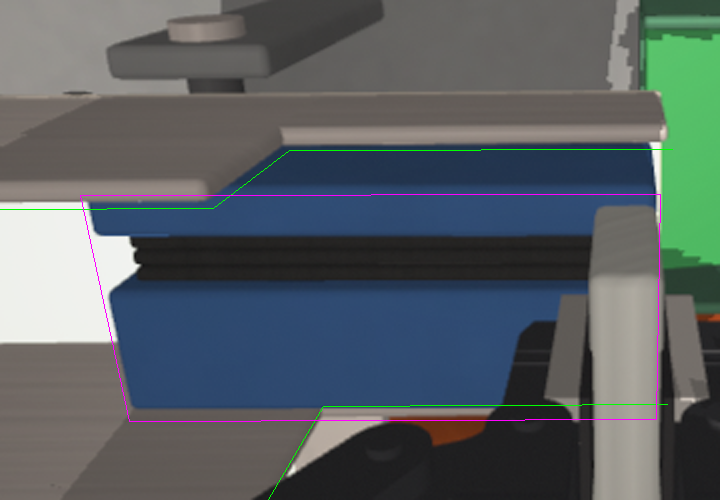

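View pics/scene14.png

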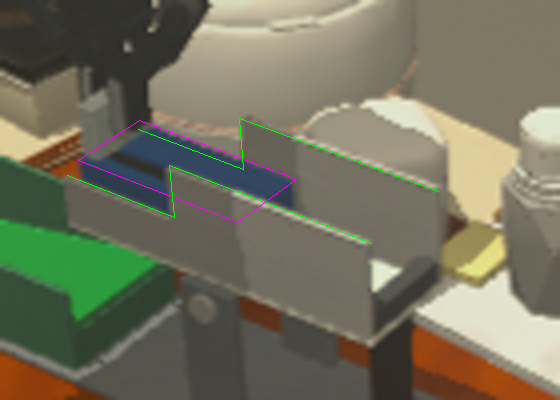

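```bash
python3 -m crank '[[-2,0,0,-0.007,0,0,0],[0,0,0,0,0,0,0]]'; python3 -c "
from h import *
gp()"
```

```text
clock: 20.18
tool_pos: [0.5342, 0.1855, 0.3173]
tcp_rot: [-0.705, -0.049, 0.047, 0.706]
contact_force: [-0.4, 0.8, -1.9]
width: 0.0109
t 20.175 gp [0.5345 0.1857 0.1626] jawyaw 1.7068 down [ 0.0025  0.0013 -1.    ] F [-0.4  0.8 -1.9] T [ 0.09  0.   -0.  ] w 0.0109 j [ 0.1  -0.   -0.17  1.4   0.   -0.03]
```

```bash
python3 -m crank '[[0,0,0,0,0,0,100],[0,0,0,0,0,0,100],[0,-50,0,0,0,0,100],[0,-55,0,0,0,0,100],[0,-55,0,0,0,0,100]]'; python3 look.py 15; python3 -m crank '[[0,-10,0,0,0,0,100],[0,0,0,0,0,0,100],[0,0,0,0,0,0,100],[0,0,0,0,0,0,100],[0,0,0,0,0,0,100]]';python3 -m crank '[[0,0,0,0,0,0,100],[0,0,0,0,0,0,100],[0,0,0,0,0,0,100],[0,0,0,0,0,0,100],[0,0,0,0,0,0,100]]'; python3 look.py 16
```

```text
clock: 20.8
tool_pos: [0.5329, 0.1851, 0.4774]
tcp_rot: [-0.705, -0.047, 0.049, 0.706]
contact_force: [0.3, -0.6, -0.4]
width: 0.0853
t 20.8 gp [0.5323 0.1852 0.3227] jawyaw 1.7067 down [-4.1e-03  3.0e-04 -1.0e+00] F [ 0.3 -0.6 -0.4] T [-0.05 -0.04  0.05] w 0.0853 j [ 0.1   0.03  0.15  1.7   0.   -0.03]
block centre in chute -0.0014262351304847789 0.04593139458765603 yaw err -0.000604474565675861 underside 0.26270344235901344
clock: 21.58
tool_pos: [0.5334, 0.1852, 0.4867]
tcp_rot: [-0.705, -0.047, 0.049, 0.706]
contact_force: [-1.1, -0.0, -0.7]
width: 0.0854
clock: 22.2
tool_pos: [0.5334, 0.1851, 0.4865]
tcp_rot: [-0.705, -0.047, 0.049, 0.706]
contact_force: [0.7, 0.2, -0.6]
width: 0.0852
t 22.2 gp [0.5329 0.1852 0.3318] jawyaw 1.7067 down [-3.4e-03  3.0e-04 -1.0e+00] F [ 0.7  0.2 -0.6] T [ 0.03 -0.01 -0.01] w 0.0852 j [ 0.1   0.03  0.17  1.71  0.   -0.03]
block centre in chute -0.0008345286512691542 0.045879613570914066 yaw err -0.0005749900018158782 underside 0.2717551623217395
```

View pics/wrist15raw.png

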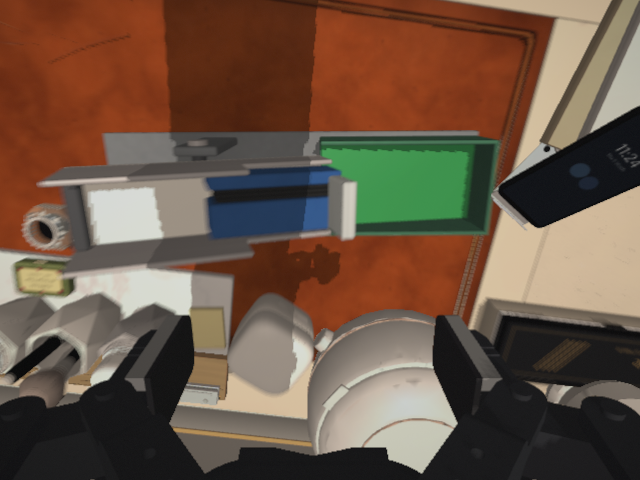

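View pics/wrist16raw.png

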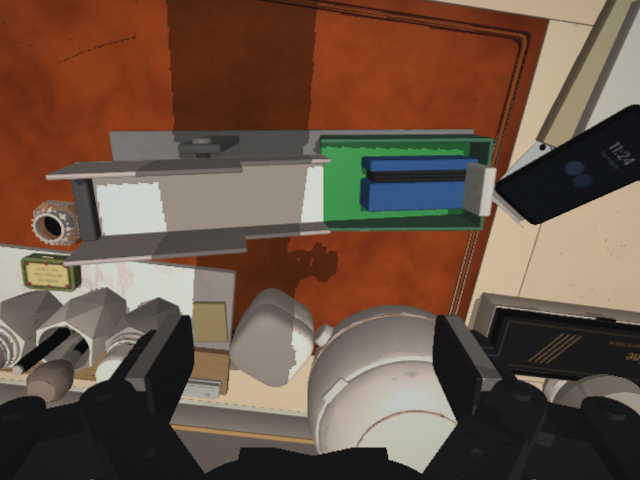

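```bash
python3 -m crank '[[-60,0,0,0,0,0,100],[-40,0,0,0,0,0,100],[0,0,0,0,0,0,100],[0,0,0,0,0,0,100]]'; python3 - <<'E'
from h import *
gp()
a=manip.read_camera("scene")[:,:,::-1]; cv2.imwrite("pics/sF.png",cv2.resize(a[120:370,110:450],None,fx=2.35,fy=2.35,interpolation=cv2.INTER_CUBIC))
a=manip.read_camera("top")[:,:,::-1]; cv2.imwrite("pics/tF.png",cv2.resize(a[180:310,60:480],None,fx=1.9,fy=1.9,interpolation=cv2.INTER_CUBIC))
for q in ("inkwell_mid","block_a_mid"):
    print(q,[(round(r["conf"],2),np.round(r["location"],1)) for r in manip.trace("top",q)[:3]])
E
```

```text
clock: 22.85
tool_pos: [0.4335, 0.1713, 0.4834]
tcp_rot: [-0.705, -0.045, 0.051, 0.706]
contact_force: [-0.0, 0.4, 0.5]
width: 0.0857
t 22.85 gp [0.4321 0.1712 0.3287] jawyaw 1.7063 down [-9.3e-03 -3.0e-04 -1.0e+00] F [-0.   0.4  0.5] T [ 0.02 -0.06  0.03] w 0.0857 j [ 0.09 -0.26 -0.1   1.74  0.   -0.04]
inkwell_mid [(0.63, array([301.4, 204.3]))]
block_a_mid [(0.61, array([381. , 256.1]))]
```

View pics/sF.png

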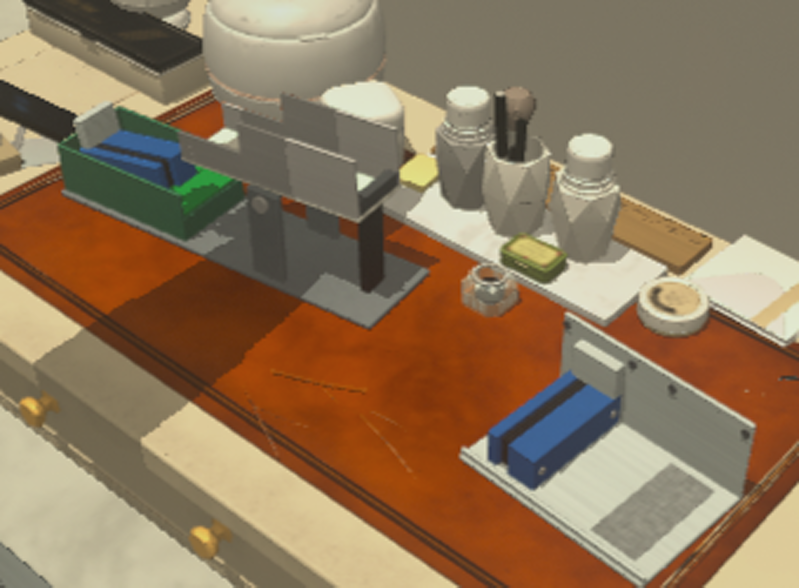

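View pics/tF.png

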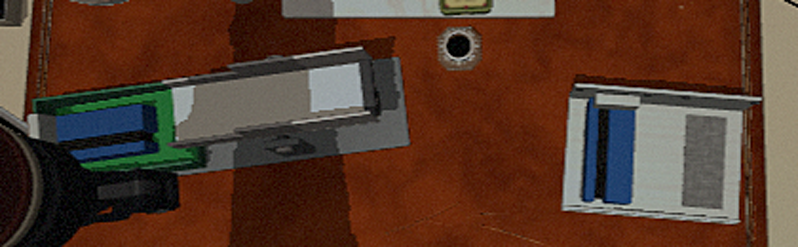

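```bash
python3 - <<'E'
from h import *
for cam,(r,c,h) in {"scene":(243,319,16),"top":(205,302,16)}.items():
    a=cv2.imread(f"pics/{cam}0.png"); b=manip.read_camera(cam)[:,:,::-1].copy()
    m=cv2.matchTemplate(b[r-30:r+30,c-30:c+30],a[r-h:r+h,c-h:c+h],cv2.TM_CCOEFF_NORMED); print(cam,cv2.minMaxLoc(m)[1::2],"unmoved at",(30-h,30-h))
manip.finish_job(); print(manip.read_state()["clock"])
E
```

```text
scene (0.9997785687446594, (14, 14)) unmoved at (14, 14)
top (0.9898950457572937, (14, 14)) unmoved at (14, 14)
the job is handed in; nothing more can be done
the job is handed in; nothing more can be done
```

The weak buffer is in the green catch bin, and the job was handed in at about 23 s on the robot's clock.

- **Finding the weak one:** at 20 N the buffer on the rack's +y side gave only to 48.7 mm, so it is the stiff one. The one on the -y side closed to 41.5 mm, so it is the weak one.
- **Moving it:** I lifted the weak buffer in the squeezing grip and set it flat on the open desk. After letting go, I gripped it again by its tab. I held it in the tray with its centre about 46 mm past the pivot and its underside an estimated 1–2 mm above the floor, then let go.
- **Tipping:** after I let go and raised the gripper clear, the tray tipped and the buffer slid into the bin within about 1.5 s. The tray is back level.

**Last checks:**
- The pictures show the weak buffer in the bin and the stiff one still standing in the rack. The robot was touching nothing.
- The inkwell matched its starting picture with no shift in either the scene or the top camera.

**What did not line up:**
- **Estimates:** the camera estimates disagreed by 1–3 mm, within the tray's side clearance.
- **Small moves:** the arm's small moves sometimes fell short or overshot by several millimetres, so I corrected them step by step.
- **Desk set-down:** the force reading never clearly showed contact before I let go. The buffer may have dropped by about a millimetre, and the next picture showed it standing flat.

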